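Put the tea set to rest

TASK

Tea is over. Nest the three celadon cups upright on the middle of the round wooden coaster, one after another: first the low wide cup on the coaster, then the middle cup into it, then the tall narrow cup into that; and, before, between or after, cover the gaiwan with its white lid, knob up and lying flat in the bowl's mouth. Set each piece down rather than letting it drop, and leave everything else where it stands.

Things in the scene. Friction and masses are not known exactly. Their poses are not given: they have to be found in the camera images.
- cup_low: Low wide celadon (pale grey-green) cup, open at the top: 32 mm high, 64 mm across the rim, 52 mm across the foot, nearly upright wall 3.5 mm thick, inner floor 8 mm above its underside, round (any yaw looks the same). Stands upright on the table. Origin: centre of its underside, z up. About 90 g.
- cup_mid: Middle celadon cup: 42 mm high, 46 mm across the rim, 34 mm across the foot, wall 3.5 mm thick, inner floor 8 mm above its underside, round. Stands upright on the table. It stands loosely on the inner floor of the low cup, its rim then 18 mm above that cup's rim. Origin: centre of its underside, z up. About 70 g.
- cup_tall: Tall narrow celadon cup: 50 mm high, 31 mm across the rim, 22 mm across the foot, wall 3 mm thick, round. Stands upright on the table. It stands loosely on the inner floor of the middle cup, its rim then 16 mm above that cup's rim. Origin: centre of its underside, z up. About 50 g.
- lid: White porcelain lid of the gaiwan, lying right way up on the table: a disc 72 mm across with flat underside and 4 mm thick edge, domed to 14 mm high at the middle, with an upright round knob 22 mm in diameter from 14 to 32 mm above the underside. Grip it by the knob. Origin: centre of its underside, z up. About 60 g.
- coaster: Round pale wooden coaster with a slightly darker inset, 96 mm in diameter, 8 mm thick, fixed on the table: the place of the nested cups. Origin: centre of its underside, z up (its top is at z = 8 mm).
- gaiwan: White porcelain gaiwan: lidless bowl, 92 mm across its flared rim, standing in a saucer 104 mm across, fixed on the table, rim 56 mm above the table. Inside, 46 mm above the table, a flat ledge goes round (inner diameter 66 mm); above it the mouth flares from 76 to 84 mm inner diameter. The 72 mm lid drops into the mouth and lies flat on the ledge, its underside at 46 mm. Origin: centre of its underside on the table, z up.
- pitcher: Bystander: ribbed clear glass pitcher, 90 mm high, 72 mm in diameter, with a loop handle on its +y side reaching 62 mm from its axis. Origin: centre of its underside, z up.
- tea_pet: Bystander: small brown clay tortoise figure, shell 54 mm in diameter and 27 mm high, head reaching 42 mm from the middle on its -x side. Origin: centre of its underside, z up.
- caddy: Bystander: bare metal tea caddy with a wooden cap, 60 mm in diameter, 85 mm high. Origin: centre of its underside, z up.
Mind the look-alikes: they are no part of the job. What is shaped like the cup_tall but green or red is not meant. Leave any red look-alike of the cup_low alone.

How it is judged:
By the outcome, as a careful person would: the job done as asked, in the order asked, and still so for the second after the job is handed in, with the robot touching nothing.
It also fails if it takes over 104 s, if anything falls off the work surface, if the arm or the gripper's body presses on something with over 40 N, if the wrist force passes 120 N, or if a joint passes its speed limit or range.

ROBOT

A 7-joint arm with a two-finger parallel gripper is mounted at the origin on the work surface. World frame = base frame: x ahead of the robot, y to its left, z up, the work surface at z = 0. Lengths are in m, angles in rad, forces in N, time in s.
With the tool pointing down it reaches from about 0.425 to 0.875 m from the base axis. Payload 4.7 kg.
Tool frame: the origin (TCP) lies at the very end of the fingers, on their centre line; the grasp point (between the pads) lies 19 mm behind it; z points along the fingers, x is the direction in which the jaws open and shut, and the axes are right-handed (so a half turn about z gives the same grasp; the last joint's range is limited). The gripper opens to 85 mm and grips with 20 to 120 N. Pads are 22 mm wide; open, the fingers measure 114 mm over their backs; the gripper's body (76 mm by 85 mm) begins 54 mm behind the grasp point. The pads swing forward as they close: fully open they stand 13 mm farther back than shut.
Start: joints at [-1.224, 0.321, -0.07, 1.45, 0.023, 1.371, -0.057], TCP at [0.212, 0.614, 0.231] pointing down, gripper open.
Joint ranges: [-2.86, 2.86], [-0.3, 2.09], [-1.38, 1.24], [0.06, 2.45], [-1.56, 4.7], [0.09, 2.05], [-2.69, 2.69]. Speed limits (rad/s): [2.57, 2.57, 3.14, 3.14, 3.14, 3.14, 3.14].

INTERFACE

Orientations are given as a rotation vector (axis times angle).
In Python, from plant import get_obs, read_camera, job_done gives the robot as it stands. The module is installed in compiled form; this text tells all that it offers.
- The arm moves only by the tool servo_tool, never from a script. Its argument "steps" is a list of rows, each an object of numbers: "dx", "dy", "dz": the shift along the tool's x, y, z in mm; "roll": the turn about the tool's z in degrees. A call has 1 to 8 rows; each row is the pose to reach, as a shift and turn from the pose commanded when the call began, along the tool's axes at that moment; what a row does not reach only later rows make up. A row lasts 1/10 s, in which the tool goes at most 50 mm and 8.59 degrees, less where a joint would pass 70% of its speed; a pose out of reach is approached as far as the arm can. A call with a gripper value outside its range is refused whole. "fingers" is the opening, from -1 (shut) to 1 (fully open), set as the call begins (left out, the last holds). The fingers move at their own pace and stop on an object; the grip force is fixed at half the most. Time passes only in rows, so rows that repeat a pose let the fingers close. It gives the time, the measured TCP pose, the force and the opening at its end, in the units of the state.
- get_obs(): the state, without advancing time (a new reading comes with each control period).
- read_camera(name): name is "side" or "top" or "wrist"; returns a dict with "image" (400x640x3 uint8, red, green, blue), "z_map" (400x640 float32, m along the optical axis (not along the pixel's ray), 0 where there is no reading), "fx", "fy", "cx", "cy" (pixels), "k1" (the pictures are not rectified: a ray, as slopes to the right and down, at radius r is drawn at 1 + k1 r^2 times it, then the intrinsics apply), "rvec" (rotation vector, rad) and "tvec" (3), from world to camera coordinates, as OpenCV has them; the wrist camera has in their place "mount" (4x4, takes a point from camera to tool coordinates, whose origin is the TCP and whose axes are the tool frame's). Camera axes: x right, y down, z forward; pixel columns grow to the right and rows downward; lengths in m; the calibration is good to about 2 mm. A picture is of the moment at which its call begins: read the wrist's pose just before it.
- job_done(): hands the job in, once; it reports no verdict.
The state is a dict: "time_s": time; "joint_pos": joint angles; "dq": joint speeds; "joint_torque": joint torques, N m; "tcp_pos": TCP position; "tcp_rot": TCP orientation; "force": force on the tool from outside, world axes, zero at the start; "torque": the same for the moment, N m; "width": finger opening in m.
Only numpy, scipy, OpenCV 4.12 (cv2) and the standard library are available. Lean on these libraries where they do the work, as an engineer would, in place of code of your own. Each camera call takes 0.05 s, during which the arm holds its last target. There are 200 camera calls.

## Working session

There is one attempt and no reset: what is moved stays moved. The work goes in short steps, Python scripts to look and compute and a tool call to move; the robot and the scene stay as the last step left them, time stands still between calls to the robot, and variables do not carry over. Pictures are saved under pics/ and viewed, about 12 in all and at most 16, crops included, and the job is handed in when it is done.

Besides the shell and the picture viewer there is one more tool, called after ">>>" as name(argument=value, ...) on one line, values as JSON. servo_tool: Moves the arm, as the interface text tells. Its arguments: {"type":"object","properties":{"steps":{"type":"array","items":{"type":"object","properties":{"dx":{"type":"number"},"dy":{"type":"number"},"dz":{"type":"number"},"roll":{"type":"number"}}}},"fingers":{"type":"number"}},"required":["steps"]}

```bash
mkdir -p pics
cat > h.py <<'E'
import numpy as np, cv2
from plant import get_obs, read_camera
R=lambda v: cv2.Rodrigues(np.array(v,float))[0]
def cam(name):
    o=get_obs(); c=read_camera(name)
    if name=="wrist":
        T=np.eye(4);T[:3,:3]=R(o["tcp_rot"]);T[:3,3]=o["tcp_pos"]; M=T@np.array(c["mount"])
    else:
        E=np.eye(4);E[:3,:3]=R(c["rvec"]);E[:3,3]=np.ravel(c["tvec"]); M=np.linalg.inv(E)
    c["M"]=M; return c
def slopes(c,uv):
    d=(np.array(uv,float).reshape(-1,2)-[c["cx"],c["cy"]])/[c["fx"],c["fy"]]
    s=d.copy()
    for _ in range(20): s=d/(1+c["k1"]*(s**2).sum(1,keepdims=True))
    return s
def onplane(c,uv,z):
    s=slopes(c,uv); r=np.c_[s,np.ones(len(s))]@c["M"][:3,:3].T; o=c["M"][:3,3]
    return o+r*((z-o[2])/r[:,2:])
def depthpts(c,uv):
    uv=np.array(uv,int).reshape(-1,2); z=c["z_map"][uv[:,1],uv[:,0]][:,None]
    return (np.c_[slopes(c,uv),np.ones(len(uv))]*z)@c["M"][:3,:3].T+c["M"][:3,3]
def save(c,n,crop=None,k=1):
    im=c["image"][...,::-1]
    if crop: x0,y0,x1,y1=crop; im=im[y0:y1,x0:x1]
    cv2.imwrite("pics/"+n,cv2.resize(im,None,fx=k,fy=k,interpolation=cv2.INTER_CUBIC))
def err(p): # move to world xyz in tool axes mm
    o=get_obs(); return np.round(R(o["tcp_rot"]).T@(np.array(p)-o["tcp_pos"])*1000,1)
E
python3 - <<'E'
from h import *
for n in("top","side"):
    c=cam(n);save(c,n+"0.png");print(n,c["M"].round(3),c["fx"],c["k1"],(c["z_map"]>0).mean())
o=get_obs();print(o, R(o["tcp_rot"]).round(3))
E
```

```text
top [[ 0.028 -0.992  0.121  0.38 ]
 [-1.    -0.026  0.018 -0.007]
 [-0.014 -0.121 -0.992  1.204]
 [ 0.     0.     0.     1.   ]] 449.3532892994022 -0.06169894474413358 0.99601953125
side [[ 0.939 -0.222  0.262  0.278]
 [-0.343 -0.564  0.751 -0.704]
 [-0.019 -0.795 -0.606  0.602]
 [ 0.     0.     0.     1.   ]] 396.1509522212181 -0.017460435667282396 0.995875
{'time_s': 0.1, 'joint_pos': array([-1.22385426,  0.32177552, -0.07008924,  1.45155648,  0.02259091,
        1.37081809, -0.05689176]), 'dq': array([-0.00039041, -0.00039847,  0.00218522, -0.00069553, -0.001304  ,
        0.0008064 ,  0.00017164]), 'joint_torque': array([-7.67492429e-05, -4.94880581e+01, -3.84045308e-01, -3.15206194e+01,
        1.29962544e-02,  7.45707977e-03,  6.57810915e-05]), 'tcp_pos': array([0.21225448, 0.61384936, 0.23031387]), 'tcp_rot': array([ 2.55781314e+00,  1.82217348e+00, -2.18541323e-03]), 'force': array([0.27527057, 0.31690745, 0.54017292]), 'torque': array([ 0.00110645,  0.01108173, -0.02540942]), 'width': 0.08543050352055122} [[ 0.327  0.945 -0.   ]
 [ 0.945 -0.327 -0.002]
 [-0.002  0.    -1.   ]]
```

View pics/top0.png

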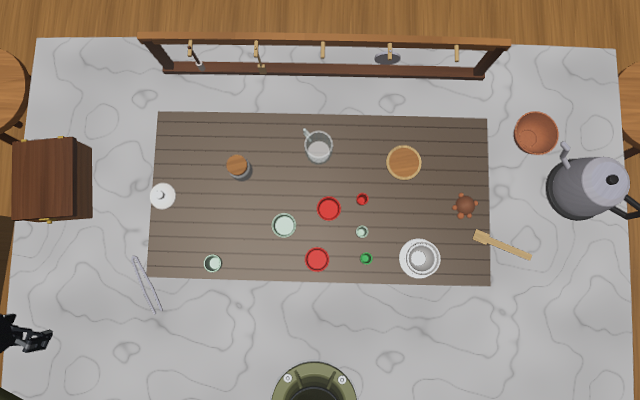

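View pics/side0.png

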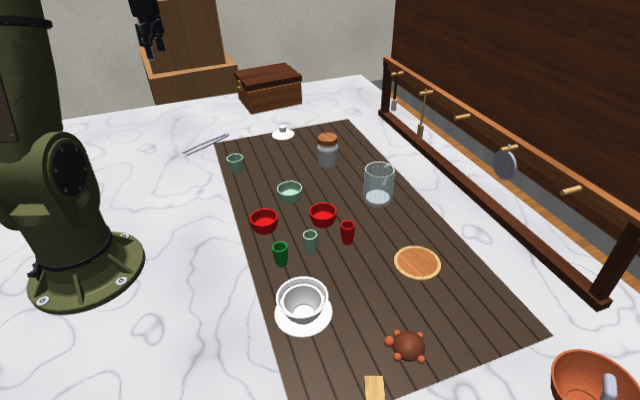

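Top view: celadon-coloured low cup (283,225), mid (213,263), tall (362,232). The look-alikes are red low (328,208) and (317,259), red tall (362,200) and green tall (365,258). The lid is at (162,196), coaster (404,162), gaiwan (420,258). The side view agrees: tall (310,241), low (289,190), mid (235,162), lid (283,132). Measuring now, with one enlarged crop to confirm.

```bash
cat > meas.py <<'E'
from h import *
def circ(P):
    A=np.c_[P[:,:2],np.ones(len(P))]; s=np.linalg.lstsq(A,(P[:,:2]**2).sum(1),rcond=None)[0]
    c=s[:2]/2; return c,np.sqrt(s[2]+c@c)
def blob(c,seed,kind,r=45):
    hsv=cv2.cvtColor(c["image"],cv2.COLOR_RGB2HSV); H,S,V=[hsv[...,i].astype(int) for i in range(3)]
    m={"cel":(H>50)&(H<95)&(S>18)&(S<140)&(V>80),"white":(S<25)&(V>140),"wood":(H>5)&(H<25)&(S>70)&(V>150)}[kind]
    w=np.zeros_like(m);w[max(0,seed[1]-r):seed[1]+r,max(0,seed[0]-r):seed[0]+r]=1
    n,l,st,ce=cv2.connectedComponentsWithStats((m&w).astype(np.uint8))
    k=1+np.argmax([st[i,4] - 50*np.hypot(*(ce[i]-seed)) for i in range(1,n)])
    return l==k
def rim(c,seed,kind,z,r=45,tol=.004):
    m=blob(c,seed,kind,r); cn=max(cv2.findContours(m.astype(np.uint8),0,1)[0],key=cv2.contourArea)[:,0]
    h=cv2.convexHull(cn)[:,0]
    (e,ax,_)=cv2.fitEllipse(cn); cc,rr=circ(onplane(c,cn,z))
    v,u=np.nonzero(m); P=depthpts(c,np.c_[u,v]); q=P[abs(P[:,2]-z)<tol]
    out=[np.round(e,1),"ellctr",onplane(c,[e],z)[0].round(4),"fit",cc.round(4),rr.round(4),"zmax",np.percentile(P[:,2],98).round(4)]
    if len(q)>8: c2,r2=circ(q); out+=["dep",c2.round(4),r2.round(4),len(q)]
    return out
E
python3 - <<'E'
from meas import *
c=cam("top");print("TOP")
for n,s,k,z in[("low",(283,225),"cel",.032),("mid",(213,263),"cel",.042),("tall",(362,232),"cel",.05),("lid",(162,196),"white",.004),("coaster",(404,162),"wood",.008),("gaiwan",(420,258),"white",.056)]:
    print(n,*rim(c,s,k,z,r=25))
im=c["image"];save(c,"crop.png",(195,180,445,285),3)
c=cam("side");print("SIDE")
for n,s,k,z in[("low",(289,190),"cel",.032),("mid",(235,162),"cel",.042),("tall",(310,241),"cel",.05),("lid",(283,132),"white",.004),("coaster",(417,262),"wood",.008),("gaiwan",(303,300),"white",.056)]:
    print(n,*rim(c,s,k,z,r=25 if n not in("gaiwan",) else 40))
    P=depthpts(c,[(250,200)]) ;
print(P, depthpts(c,[(340,290)]))
E
```

```text
TOP
low [283.5 224.9] ellctr [0.4632 0.0919 0.032 ] fit [0.4632 0.092 ] 0.0304 zmax 0.0357 dep [0.4642 0.0929] 0.0296 80
mid [212. 263.] ellctr [0.3589 0.2724 0.042 ] fit [0.359  0.2724] 0.0216 zmax 0.046 dep [0.3594 0.2726] 0.0209 62
tall [361.5 231.4] ellctr [ 0.4504 -0.1105  0.05  ] fit [ 0.4504 -0.1104] 0.0139 zmax 0.0536 dep [ 0.4518 -0.1102] 0.0134 28
lid [151.5 195.2] ellctr [0.5362 0.4587 0.004 ] fit [0.5373 0.4609] 0.0562 zmax 0.0333 dep [0.5372 0.4572] 0.0472 627
coaster [403.4 162.2] ellctr [ 0.6436 -0.2252  0.008 ] fit [ 0.6439 -0.2252] 0.0466 zmax 0.0136 dep [ 0.6431 -0.2251] 0.0336 859
gaiwan [419.1 258.1] ellctr [ 0.3862 -0.2573  0.056 ] fit [ 0.3864 -0.2574] 0.0509 zmax 0.0583 dep [ 0.3871 -0.2647] 0.0432 195
SIDE
low [289.1 190.1] ellctr [0.4595 0.0801 0.032 ] fit [0.4593 0.0804] 0.0373 zmax 0.033 dep [0.461  0.0892] 0.0299 101
mid [234.4 161.2] ellctr [0.3545 0.252  0.042 ] fit [0.354  0.2489] 0.0362 zmax 0.0426 dep [0.3569 0.2704] 0.021 63
tall [309.6 239.3] ellctr [ 0.4449 -0.1273  0.05  ] fit [ 0.4441 -0.1306] 0.0256 zmax 0.0509 dep [ 0.4489 -0.1141] 0.0138 68
lid [281.9 121.4] ellctr [0.557  0.5171 0.004 ] fit [0.5616 0.5224] 0.1059 zmax 0.0179 dep [0.5611 0.5159] 0.0843 526
coaster [417.1 262.3] ellctr [ 0.6418 -0.2295  0.008 ] fit [ 0.6425 -0.2275] 0.0471 zmax 0.0117 dep [ 0.6416 -0.229 ] 0.0339 1239
gaiwan [302.5 306.8] ellctr [ 0.3791 -0.2885  0.056 ] fit [ 0.3805 -0.2839] 0.057 zmax 0.0578 dep [ 0.3842 -0.2666] 0.043 438
[[3.64882934e-01 1.19114535e-01 1.43189633e-04]] [[ 0.46924861 -0.2347239   0.00115558]]
```

View pics/crop.png

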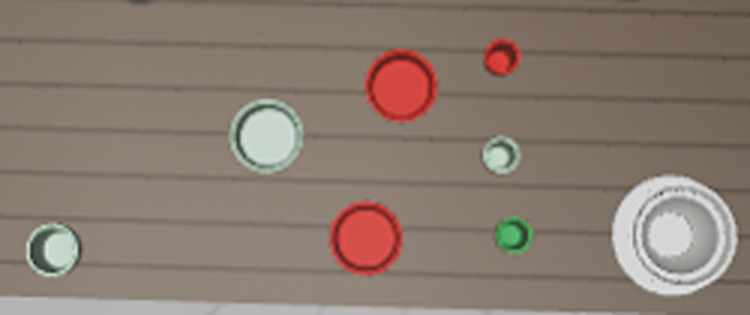

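Celadon: low at crop (267,136), mid (53,250), tall (501,155). They are the only pale grey-green ones; the others are plainly red or green. I'll start with the lid, hovering above it and refining with the wrist camera.

Run:
```python
from h import *
c=cam("top");p=onplane(c,[(162,195)],.03)[0];print(p,err([p[0],p[1],.2]))
c=cam("wrist");print(np.array(c["mount"]).round(3),c["fx"],c["k1"])
```

```text
[0.53408709 0.41998077 0.03      ] [-78.3 367.6  30.9]
[[ 1.    -0.001 -0.001 -0.   ]
 [ 0.001  0.948  0.319 -0.082]
 [ 0.    -0.319  0.948 -0.142]
 [ 0.     0.     0.     1.   ]] 345.5072589324041 0.021664454556108166
```

>>> servo_tool(steps=[{"dx": -10,"dy": 46,"dz": 4},{"dx": -20,"dy": 92,"dz": 8},{"dx": -30,"dy": 138,"dz": 12},{"dx": -40,"dy": 184,"dz": 16},{"dx": -50,"dy": 230,"dz": 20},{"dx": -60,"dy": 276,"dz": 24},{"dx": -70,"dy": 322,"dz": 28},{"dx": -78,"dy": 367,"dz": 31}])

```text
invalid input at $.steps[0]: expected keys dx, dy, dz, roll
```

>>> servo_tool(steps=[{"dx": 0},{"dx": 0},{"dx": 0}])

```text
invalid input at $.steps[0]: expected keys dx, dy, dz, roll
```

Run:
```python
from h import *
o=get_obs();print(o["tcp_pos"],o["joint_pos"].round(2))
c=cam("wrist");save(c,"w1.png")
```

```text
[0.21234467 0.61415935 0.23096309] [-1.22  0.32 -0.07  1.45  0.02  1.37 -0.06]
```

View pics/w1.png

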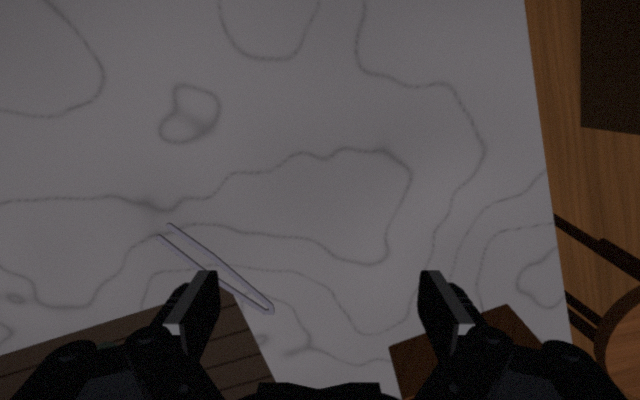

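The arm hasn't moved; every row needs all four keys. The wrist view shows the fingertips at (215,290) and (425,290), so the TCP is near row 300.

>>> servo_tool(steps=[{"dx": -10,"dy": 46,"dz": 4,"roll": 0},{"dx": -20,"dy": 92,"dz": 8,"roll": 0},{"dx": -30,"dy": 138,"dz": 12,"roll": 0},{"dx": -40,"dy": 184,"dz": 16,"roll": 0},{"dx": -50,"dy": 230,"dz": 20,"roll": 0},{"dx": -60,"dy": 276,"dz": 24,"roll": 0},{"dx": -70,"dy": 322,"dz": 28,"roll": 0},{"dx": -78,"dy": 367,"dz": 31,"roll": 0}])

```text
time_s: 1.15
tcp_pos: [0.5353, 0.4192, 0.2003]
tcp_rot: [2.559, 1.822, 0.0]
force: [0.3, -0.3, 0.0]
width: 0.0856
```

>>> servo_tool(steps=[{"dx": 0,"dy": 0,"dz": 0,"roll": 0},{"dx": 0,"dy": 0,"dz": 0,"roll": 0},{"dx": 0,"dy": 0,"dz": 0,"roll": 0}])

```text
time_s: 1.45
tcp_pos: [0.5325, 0.4221, 0.2003]
tcp_rot: [-2.556, -1.824, 0.0]
force: [-0.5, 0.9, -0.8]
width: 0.0855
```

Run:
```python
from h import *
o=get_obs();print(o["tcp_pos"],o["joint_pos"].round(2),err([.534,.42,.2]))
c=cam("wrist");save(c,"w2.png")
```

```text
[0.53252451 0.42205053 0.20030426] [-0.79  0.4   0.11  1.42 -0.04  1.33  0.56] [-1.5  2.1  0.3]
```

View pics/w2.png

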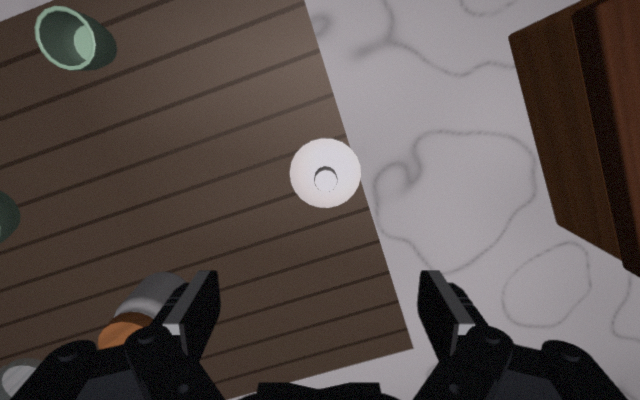

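The lid is centred at (326,173), with its knob top at (326,180). The caddy is at (145,315), left of the fingers.

Run:
```python
from meas import *
c=cam("wrist");g=cv2.cvtColor(c["image"],cv2.COLOR_RGB2GRAY)
m=np.zeros_like(g);m[120:225,275:375]=1
b=((g>175)&(m>0)).astype(np.uint8);cn=max(cv2.findContours(b,0,1)[0],key=cv2.contourArea)[:,0]
print(cv2.minEnclosingCircle(cn),circ(onplane(c,cn,.002)))
print(onplane(c,[(326,180)],.032),onplane(c,[(326,173)],.004),depthpts(c,[(326,180)]),depthpts(c,[(300,172),(352,172),(250,180)]))
v,u=np.nonzero(m);P=depthpts(c,np.c_[u,v]);q=P[P[:,2]>.024];print(len(q),q.mean(0),P[P[:,2]>.005].mean(0),(q.max(0)-q.min(0)))
```

```text
((324.7917785644531, 172.6416473388672), 35.36812973022461) (array([0.53484843, 0.4279544 ]), np.float64(0.03511282654254712))
[[0.53356226 0.42905603 0.032     ]] [[0.53384116 0.42958377 0.004     ]] [[0.53358346 0.42905075 0.03191695]] [[ 0.52311222  0.40605027  0.0101799 ]
 [ 0.53983918  0.45445962  0.00987247]
 [ 0.5166083   0.35343198 -0.00057617]]
479 [0.52529661 0.43021916 0.06353679] [0.53119021 0.42881654 0.01709367] [0.0907391  0.03148186 0.31851985]
```

```bash
python3 -c "
from h import *
print(err([.534,.4287,.06]),get_obs()['tcp_pos'])"
```

```text
[ 6.400e+00 -1.000e-01  1.405e+02] [0.53210442 0.4225228  0.20054195]
```

>>> servo_tool(steps=[{"dx": 2,"dy": 0,"dz": 40,"roll": 0},{"dx": 4,"dy": 0,"dz": 80,"roll": 0},{"dx": 6.4,"dy": 0,"dz": 115,"roll": 0},{"dx": 6.4,"dy": 0,"dz": 140,"roll": 0},{"dx": 6.4,"dy": 0,"dz": 140,"roll": 0},{"dx": 6.4,"dy": 0,"dz": 140,"roll": 0},{"dx": 6.4,"dy": 0,"dz": 140,"roll": 0}])

```text
time_s: 2.25
tcp_pos: [0.5367, 0.4282, 0.0629]
tcp_rot: [-2.558, -1.824, -0.006]
force: [0.5, 0.4, 1.1]
width: 0.0854
```

Run:
```python
from meas import *
print(err([.534,.4287,.016]),get_obs()['tcp_pos'])
c=cam("wrist");save(c,"w3.png")
```

```text
[-0.6 -2.8 46.9] [0.5367283  0.42822321 0.06290322]
```

View pics/w3.png

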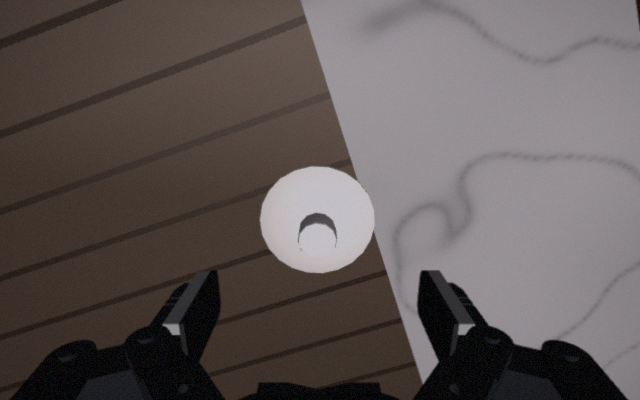

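Knob top at (318,237), centred between the jaws at columns 215–425.

Run:
```python
from meas import *
for i in range(4):
  o=get_obs();c=cam("wrist");print(o["tcp_pos"].round(4),o["dq"].round(3).tolist()[:4], onplane(c,[(318,237)],.032)[0].round(4),depthpts(c,[(318,237)]).round(4),err([.534,.4287,.016]))
```

```text
[0.5369 0.4281 0.063 ] [0.002, -0.002, 0.003, 0.005] [0.5323 0.4292 0.032 ] [[0.5329 0.429  0.0307]] [-0.4 -3.1 46.9]
[0.5369 0.4279 0.0629] [0.003, 0.003, 0.0, 0.008] [0.5323 0.429  0.032 ] [[0.5327 0.4289 0.031 ]] [-0.1 -3.  46.5]
[0.5368 0.4277 0.0626] [0.001, 0.006, 0.001, 0.01] [0.532  0.4288 0.032 ] [[0.5318 0.4289 0.0324]] [ 0.2 -2.9 46.1]
[0.5366 0.4274 0.0621] [0.0, 0.007, -0.002, 0.008] [0.5316 0.4286 0.032 ] [[0.5313 0.4287 0.0326]] [ 0.5 -2.8 45.7]
```

>>> servo_tool(steps=[{"dx": 0,"dy": -1,"dz": 15,"roll": 0},{"dx": 0,"dy": -1,"dz": 30,"roll": 0},{"dx": 0,"dy": -1,"dz": 40,"roll": 0},{"dx": 0,"dy": -1,"dz": 44,"roll": 0},{"dx": 0,"dy": -1,"dz": 44,"roll": 0},{"dx": 0,"dy": -1,"dz": 44,"roll": 0},{"dx": 0,"dy": -1,"dz": 44,"roll": 0},{"dx": 0,"dy": -1,"dz": 44,"roll": 0}])

```text
time_s: 3.3
tcp_pos: [0.5353, 0.4274, 0.0171]
tcp_rot: [-2.559, -1.823, -0.002]
force: [-0.5, -1.7, -0.5]
width: 0.0855
```

>>> servo_tool(steps=[{"dx": 0,"dy": 0,"dz": 0,"roll": 0},{"dx": 0,"dy": 0,"dz": 0,"roll": 0},{"dx": 0,"dy": 0,"dz": 0,"roll": 0},{"dx": 0,"dy": 0,"dz": 0,"roll": 0},{"dx": 0,"dy": 0,"dz": 0,"roll": 0},{"dx": 0,"dy": 0,"dz": 0,"roll": 0}])

```text
time_s: 3.9
tcp_pos: [0.5349, 0.4271, 0.0163]
tcp_rot: [2.559, 1.823, -0.0]
force: [-0.4, 0.3, -0.3]
width: 0.0855
```

>>> servo_tool(steps=[{"dx": 0.7,"dy": -2.5,"dz": 0,"roll": 0},{"dx": 0.7,"dy": -2.5,"dz": 0,"roll": 0},{"dx": 0.7,"dy": -2.5,"dz": 0,"roll": 0},{"dx": 0.7,"dy": -2.5,"dz": 0,"roll": 0}])

```text
time_s: 4.3
tcp_pos: [0.5328, 0.4286, 0.0164]
tcp_rot: [2.559, 1.823, 0.0]
force: [-0.1, 0.5, 0.8]
width: 0.0859
```

>>> servo_tool(fingers=-1, steps=[{"dx": 0,"dy": 0,"dz": 0,"roll": 0},{"dx": 0,"dy": 0,"dz": 0,"roll": 0},{"dx": 0,"dy": 0,"dz": 0,"roll": 0},{"dx": 0,"dy": 0,"dz": 0,"roll": 0},{"dx": 0,"dy": 0,"dz": 0,"roll": 0},{"dx": 0,"dy": 0,"dz": 0,"roll": 0},{"dx": 0,"dy": 0,"dz": 0,"roll": 0},{"dx": 0,"dy": 0,"dz": 0,"roll": 0}])

```text
time_s: 5.1
tcp_pos: [0.533, 0.4287, 0.0167]
tcp_rot: [-2.559, -1.823, -0.001]
force: [0.3, -0.2, 1.8]
width: 0.0192
```

>>> servo_tool(steps=[{"dx": 0,"dy": 0,"dz": -10,"roll": 0},{"dx": 0,"dy": 0,"dz": -30,"roll": 0},{"dx": 0,"dy": 0,"dz": -70,"roll": 0},{"dx": 0,"dy": 0,"dz": -110,"roll": 0},{"dx": 0,"dy": 0,"dz": -150,"roll": 0},{"dx": 0,"dy": 0,"dz": -180,"roll": 0},{"dx": 0,"dy": 0,"dz": -180,"roll": 0},{"dx": 0,"dy": 0,"dz": -180,"roll": 0}])

```text
time_s: 5.9
tcp_pos: [0.5329, 0.4287, 0.1972]
tcp_rot: [-2.558, -1.823, -0.002]
force: [-0.1, 0.4, -2.0]
width: 0.0195
```

Run:
```python
from meas import *
c=cam("wrist");save(c,"w4.png");o=get_obs();print(o["tcp_pos"],o["width"],err([.3866,-.262,.2]))
```

```text
[0.53221341 0.42818585 0.1955767 ] 0.019315822560065955 [-699.9   87.8   -3.7]
```

View pics/w4.png

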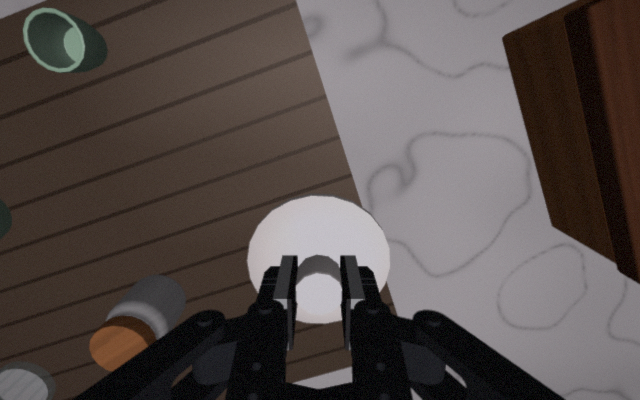

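The lid is held level in the jaws, centred at (319,259). I'll carry it to a hover beside the gaiwan so the wrist camera can see the mouth.

>>> servo_tool(steps=[{"dx": -25,"dy": 5,"dz": -5,"roll": 0},{"dx": -70,"dy": 15,"dz": -5,"roll": 0},{"dx": -117,"dy": 25,"dz": -5,"roll": 0},{"dx": -164,"dy": 35,"dz": -5,"roll": 0},{"dx": -211,"dy": 45,"dz": -5,"roll": 0},{"dx": -258,"dy": 55,"dz": -5,"roll": 0},{"dx": -305,"dy": 65,"dz": -5,"roll": 0},{"dx": -350,"dy": 75,"dz": -5,"roll": 0}])

```text
time_s: 6.75
tcp_pos: [0.4875, 0.071, 0.1994]
tcp_rot: [-2.558, -1.822, 0.005]
force: [1.7, 0.1, -0.9]
width: 0.0197
```

>>> servo_tool(steps=[{"dx": -45,"dy": 10,"dz": 0,"roll": 0},{"dx": -92,"dy": 20,"dz": 0,"roll": 0},{"dx": -139,"dy": 30,"dz": 0,"roll": 0},{"dx": -186,"dy": 40,"dz": 0,"roll": 0},{"dx": -233,"dy": 50,"dz": 0,"roll": 0},{"dx": -280,"dy": 60,"dz": 0,"roll": 0},{"dx": -325,"dy": 68,"dz": 0,"roll": 0},{"dx": -350,"dy": 73,"dz": 0,"roll": 0}])

```text
time_s: 7.55
tcp_pos: [0.4411, -0.2851, 0.1999]
tcp_rot: [-2.562, -1.816, 0.005]
force: [-1.3, 0.3, -1.1]
width: 0.0194
```

>>> servo_tool(steps=[{"dx": 0,"dy": 0,"dz": 0,"roll": 0},{"dx": 0,"dy": 0,"dz": 0,"roll": 0},{"dx": 0,"dy": 0,"dz": 0,"roll": 0},{"dx": 0,"dy": 0,"dz": 0,"roll": 0},{"dx": 0,"dy": 0,"dz": 0,"roll": 0},{"dx": 0,"dy": 0,"dz": 0,"roll": 0},{"dx": 0,"dy": 0,"dz": 0,"roll": 0},{"dx": 0,"dy": 0,"dz": 0,"roll": 0}])

```text
time_s: 8.35
tcp_pos: [0.4441, -0.2812, 0.2014]
tcp_rot: [2.558, 1.823, 0.0]
force: [-0.6, -0.5, -0.0]
width: 0.0193
```

Run:
```python
from meas import *
c=cam("wrist");save(c,"w5.png");o=get_obs();print(o["tcp_pos"],o["joint_pos"].round(2),o["width"],R(o["tcp_rot"]).round(3))
```

```text
[ 0.44402089 -0.2812849   0.2013609 ] [-0.13  0.07  0.68  1.82 -0.05  1.26  1.8 ] 0.01919723753421529 [[ 0.327  0.945  0.   ]
 [ 0.945 -0.327  0.   ]
 [ 0.     0.    -1.   ]]
```

View pics/w5.png

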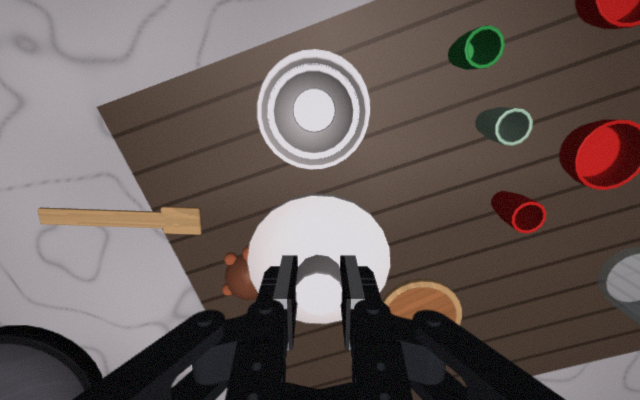

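Gaiwan mouth at (314,110), outer rim about 112 px wide, which matches 92 mm at the rim height. The lid is at (319,259). Measuring both with the same camera.

Run:
```python
from meas import *
c=cam("wrist");o=get_obs()
w=np.zeros((400,640),bool);w[40:180,245:385]=1;v,u=np.nonzero(w);P=depthpts(c,np.c_[u,v])
for lo,hi in[(.052,.06),(.054,.058),(.043,.049)]:
    q=P[(P[:,2]>lo)&(P[:,2]<hi)];print(lo,len(q),circ(q),(q[:,:2].max(0)+q[:,:2].min(0))/2)
print(np.percentile(P[:,2],99))
g=cv2.cvtColor(c["image"],cv2.COLOR_RGB2GRAY)
b=((g>150)&w).astype(np.uint8);cn=max(cv2.findContours(b,0,1)[0],key=cv2.contourArea)
h=cv2.convexHull(cn)[:,0];print("rim contour",cv2.minEnclosingCircle(cn),circ(onplane(c,cn[:,0],.055)))
w[:]=0;w[185:262,235:400]=1
b=((g>150)&w).astype(np.uint8);cn=max(cv2.findContours(b,0,1)[0],key=cv2.contourArea)[:,0];cn=cn[(cn[:,1]<258)]
L,r=circ(onplane(c,cn,o["tcp_pos"][2]-.0145));print("lid",L,r,"rel tcp",R(o["tcp_rot"])[:2,:2].T@(L-o["tcp_pos"][:2]),o["tcp_pos"])
```

```text
0.052 2159 (array([ 0.38403879, -0.26555422]), np.float64(0.042915473781399774)) [ 0.38403408 -0.26565892]
0.054 1638 (array([ 0.38401873, -0.26558551]), np.float64(0.043355584579848325)) [ 0.38403408 -0.26565892]
0.043 2219 (array([ 0.38417183, -0.26563834]), np.float64(0.0359804669626985)) [ 0.38402852 -0.26569408]
0.05635627866268744
rim contour ((313.7175598144531, 108.98117065429688), 60.133949279785156) (array([ 0.3830324 , -0.26507148]), np.float64(0.04586608229256211))
lid [ 0.43293383 -0.27772872] 0.02536839551628784 rel tcp [-0.00021373 -0.01164574] [ 0.44401049 -0.28133103  0.20136544]
```

Run:
```python
from meas import *
c=cam("wrist");o=get_obs();Z=o["tcp_pos"][2]
Rt=R(o["tcp_rot"])
w=np.zeros((400,640),bool);w[185:340,235:400]=1
g=cv2.cvtColor(c["image"],cv2.COLOR_RGB2GRAY);b=(g>120)&w
for y in(200,210,220,240,255):
    x=np.nonzero(b[y])[0];print(y,x.min(),x.max())
v,u=np.nonzero(w);P=depthpts(c,np.c_[u,v]);T=(P-o["tcp_pos"])@Rt
for lo,hi in[(.009,.013),(.0115,.015),(.004,.008)]:
    k=(T[:,2]>lo)&(T[:,2]<hi);q=T[k];print(lo,len(q),q.min(0),q.max(0)); 
    if len(q)>20:print(circ(q))
e=np.array([(np.nonzero(b[y])[0].min(),y) for y in range(199,255,2)]+[(np.nonzero(b[y])[0].max(),y) for y in range(199,255,2)])
L,r=circ(onplane(c,e,Z-.0145));print(Rt[:2,:2].T@(L-o["tcp_pos"][:2]),r)
```

```text
200 290 346
210 272 364
220 263 374
240 251 386
255 247 389
0.009 3469 [-0.03588533 -0.0341861   0.00900073] [0.03515238 0.03658356 0.01299985]
(array([-0.00026123,  0.00147182]), np.float64(0.032158241043641234))
0.0115 1677 [-0.0361595  -0.03433034  0.01150518] [0.03529607 0.03738567 0.01497936]
(array([-0.00023349,  0.00155136]), np.float64(0.03430130951720553))
0.004 3388 [-0.02927785 -0.0271804   0.00400628] [0.02826215 0.02929488 0.00799682]
(array([-0.00031283,  0.00177006]), np.float64(0.02264894888370035))
[-0.0002711   0.00206992] 0.03587207117523479
```

```bash
python3 -c "
from h import *
print(err([.3825,-.2648,.09]))"
```

```text
[ -4.4 -63.5 111.3]
```

>>> servo_tool(steps=[{"dx": -2,"dy": -30,"dz": 10,"roll": 0},{"dx": -4.4,"dy": -63.5,"dz": 40,"roll": 0},{"dx": -4.4,"dy": -63.5,"dz": 80,"roll": 0},{"dx": -4.4,"dy": -63.5,"dz": 100,"roll": 0},{"dx": -4.4,"dy": -63.5,"dz": 111,"roll": 0},{"dx": -4.4,"dy": -63.5,"dz": 111,"roll": 0},{"dx": -4.4,"dy": -63.5,"dz": 111,"roll": 0},{"dx": -4.4,"dy": -63.5,"dz": 111,"roll": 0}])

```text
time_s: 9.3
tcp_pos: [0.3836, -0.2654, 0.0915]
tcp_rot: [2.557, 1.822, 0.002]
force: [-0.1, -0.6, -0.7]
width: 0.0195
```

>>> servo_tool(steps=[{"dx": 0,"dy": 0,"dz": 0,"roll": 0},{"dx": 0,"dy": 0,"dz": 0,"roll": 0},{"dx": 0,"dy": 0,"dz": 0,"roll": 0},{"dx": 0,"dy": 0,"dz": 0,"roll": 0},{"dx": 0,"dy": 0,"dz": 0,"roll": 0},{"dx": 0,"dy": 0,"dz": 0,"roll": 0},{"dx": 0,"dy": 0,"dz": 0,"roll": 0},{"dx": 0,"dy": 0,"dz": 0,"roll": 0}])

```text
time_s: 10.1
tcp_pos: [0.3825, -0.2648, 0.0903]
tcp_rot: [-2.559, -1.823, -0.0]
force: [0.2, 0.2, -0.4]
width: 0.0197
```

Run:
```python
from meas import *
c=cam("wrist");save(c,"w6.png");o=get_obs();Z=o["tcp_pos"][2];print(o["tcp_pos"],o["joint_pos"].round(2),err([.3825,-.2648,.0625]))
Rt=R(o["tcp_rot"]);w=np.zeros((400,640),bool);w[80:350,180:460]=1
v,u=np.nonzero(w);P=depthpts(c,np.c_[u,v]);T=(P-o["tcp_pos"])@Rt
q=P[(P[:,2]>.053)&(P[:,2]<.0585)&(abs(T[:,0])<.06)&(T[:,1]<.02)];print("rim",len(q),circ(q))
k=(T[:,2]>.0095)&(T[:,2]<.0145);print("lid world",circ(P[k]),k.sum())
```

```text
[ 0.38250604 -0.26476632  0.09028263] [-0.13  0.05  0.7   2.08 -0.04  1.02  1.83] [-0.   0.  27.8]
rim 2217 (array([ 0.38367319, -0.26553675]), np.float64(0.043120178948498566))
lid world (array([ 0.38370016, -0.26553504]), np.float64(0.032763977436328494)) 3448
```

View pics/w6.png

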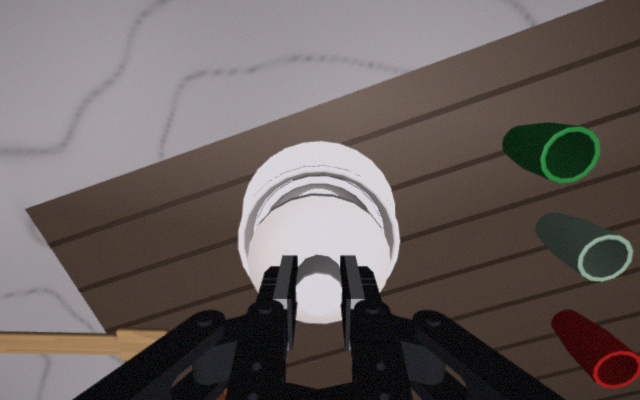

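The lid is centred over the mouth: rim fit (0.3837,-0.2655), lid fit (0.3837,-0.2655). I'll lower it slowly.

>>> servo_tool(steps=[{"dx": 0,"dy": 0,"dz": 5,"roll": 0},{"dx": 0,"dy": 0,"dz": 10,"roll": 0},{"dx": 0,"dy": 0,"dz": 15,"roll": 0},{"dx": 0,"dy": 0,"dz": 18,"roll": 0},{"dx": 0,"dy": 0,"dz": 21,"roll": 0},{"dx": 0,"dy": 0,"dz": 23,"roll": 0},{"dx": 0,"dy": 0,"dz": 25,"roll": 0},{"dx": 0,"dy": 0,"dz": 26.5,"roll": 0}])

```text
time_s: 10.95
tcp_pos: [0.3826, -0.2648, 0.0637]
tcp_rot: [2.559, 1.823, 0.0]
force: [-0.0, -0.1, -0.9]
width: 0.0194
```

>>> servo_tool(steps=[{"dx": 0,"dy": 0,"dz": 0,"roll": 0},{"dx": 0,"dy": 0,"dz": 0,"roll": 0},{"dx": 0,"dy": 0,"dz": 0.5,"roll": 0},{"dx": 0,"dy": 0,"dz": 0.5,"roll": 0},{"dx": 0,"dy": 0,"dz": 1,"roll": 0},{"dx": 0,"dy": 0,"dz": 1,"roll": 0},{"dx": 0,"dy": 0,"dz": 1,"roll": 0},{"dx": 0,"dy": 0,"dz": 1,"roll": 0}])

```text
time_s: 11.75
tcp_pos: [0.3825, -0.2648, 0.0628]
tcp_rot: [2.559, 1.823, 0.0]
force: [-0.1, 0.3, -1.1]
width: 0.0193
```

>>> servo_tool(steps=[{"dx": 0,"dy": 0,"dz": 0.5,"roll": 0},{"dx": 0,"dy": 0,"dz": 0.5,"roll": 0},{"dx": 0,"dy": 0,"dz": 1,"roll": 0},{"dx": 0,"dy": 0,"dz": 1,"roll": 0},{"dx": 0,"dy": 0,"dz": 1,"roll": 0}])

```text
time_s: 12.25
tcp_pos: [0.3826, -0.2648, 0.0625]
tcp_rot: [-2.558, -1.823, -0.001]
force: [-3.3, 2.6, 7.9]
width: 0.0195
```

Contact felt at 8 N, at the expected height. Opening part-way.

>>> servo_tool(fingers=0.1, steps=[{"dx": 0,"dy": 0,"dz": -0.5,"roll": 0},{"dx": 0,"dy": 0,"dz": -0.5,"roll": 0},{"dx": 0,"dy": 0,"dz": -0.5,"roll": 0},{"dx": 0,"dy": 0,"dz": -0.5,"roll": 0},{"dx": 0,"dy": 0,"dz": -0.5,"roll": 0}])

```text
time_s: 12.75
tcp_pos: [0.3825, -0.2647, 0.0622]
tcp_rot: [-2.559, -1.823, 0.0]
force: [0.2, 0.7, 0.1]
width: 0.0471
```

>>> servo_tool(steps=[{"dx": 0,"dy": 0,"dz": -10,"roll": 0},{"dx": 0,"dy": 0,"dz": -40,"roll": 0},{"dx": 0,"dy": 0,"dz": -80,"roll": 0},{"dx": 0,"dy": 0,"dz": -110,"roll": 0},{"dx": 0,"dy": 0,"dz": -140,"roll": 0},{"dx": 0,"dy": 0,"dz": -140,"roll": 0},{"dx": 0,"dy": 0,"dz": -140,"roll": 0}])

```text
time_s: 13.45
tcp_pos: [0.3828, -0.265, 0.2032]
tcp_rot: [2.558, 1.822, 0.002]
force: [-0.1, 0.2, -0.5]
width: 0.0469
```

Run:
```python
from meas import *
c=cam("wrist");o=get_obs();print(o["tcp_pos"],o["width"])
w=np.zeros((400,640),bool);w[80:350,180:460]=1;v,u=np.nonzero(w);P=depthpts(c,np.c_[u,v])
P=P[np.hypot(P[:,0]-.3837,P[:,1]+.2655)<.036]; d=np.hypot(P[:,0]-.3837,P[:,1]+.2655)
A=P[(d>.028)&(d<.034)];f=np.linalg.lstsq(np.c_[A[:,:2],np.ones(len(A))],A[:,2],rcond=None)[0];print("edge z",A[:,2].mean(),"tilt",f[:2],len(A))
q=P[(P[:,2]>.072)&(P[:,2]<.085)];print("knob",q.mean(0),len(q))
print(err([.4625,.091,.2]))
```

```text
[ 0.38221882 -0.2646396   0.20213281] 0.04699381931870632
edge z 0.18894453463657662 tilt [-2.04176907  0.70052387] 4858
knob [ 0.383291   -0.26536638  0.07718219] 545
[362.3 -40.4   2.3]
```

Knob top at z≈0.078 is as expected. Now the low cup.

>>> servo_tool(fingers=1, steps=[{"dx": 40,"dy": -5,"dz": 0,"roll": 0},{"dx": 88,"dy": -10,"dz": 0,"roll": 0},{"dx": 136,"dy": -15,"dz": 0,"roll": 0},{"dx": 184,"dy": -20,"dz": 0,"roll": 0},{"dx": 232,"dy": -25,"dz": 0,"roll": 0},{"dx": 280,"dy": -30,"dz": 0,"roll": 0},{"dx": 328,"dy": -36,"dz": 0,"roll": 0},{"dx": 362,"dy": -40,"dz": 0,"roll": 0}])

```text
time_s: 14.3
tcp_pos: [0.462, 0.0937, 0.2007]
tcp_rot: [-2.555, -1.826, 0.004]
force: [-0.0, -0.0, -0.2]
width: 0.0854
```

>>> servo_tool(steps=[{"dx": 0,"dy": 0,"dz": 20,"roll": 0},{"dx": 0,"dy": 0,"dz": 50,"roll": 0},{"dx": 0,"dy": 0,"dz": 80,"roll": 0},{"dx": 0,"dy": 0,"dz": 100,"roll": 0},{"dx": 0,"dy": 0,"dz": 100,"roll": 0},{"dx": 0,"dy": 0,"dz": 100,"roll": 0},{"dx": 0,"dy": 0,"dz": 100,"roll": 0},{"dx": 0,"dy": 0,"dz": 100,"roll": 0}])

```text
time_s: 15.1
tcp_pos: [0.4639, 0.0906, 0.1035]
tcp_rot: [2.558, 1.822, 0.003]
force: [0.1, -0.7, 0.4]
width: 0.0856
```

```bash
cat >> meas.py <<'E'
def top(xy,z,rad,tol=.003,pr=True):
    "rim centre from wrist depth: points near height z within rad of xy"
    c=cam("wrist");o=get_obs();v,u=np.mgrid[0:400:1,0:640:1].reshape(2,-1);P=depthpts(c,np.c_[u,v])
    hsv=cv2.cvtColor(c["image"],cv2.COLOR_RGB2HSV).reshape(-1,3).astype(int)
    cel=(hsv[:,0]>45)&(hsv[:,0]<100)&(hsv[:,1]>15)
    q=P[cel&(abs(P[:,2]-z)<tol)&(np.hypot(*(P[:,:2]-xy).T)<rad)]
    C,r=circ(q); print("rim",C.round(4),r.round(4),len(q),q[:,2].mean().round(4),"tool rel mm",(R(o["tcp_rot"])[:2,:2].T@(C-o["tcp_pos"][:2])*1000).round(1),"tcp",o["tcp_pos"].round(4))
    return c,C
E
python3 - <<'E'
from meas import *
c,C=top([.4625,.091],.032,.045);save(c,"w7.png")
E
```

```text
rim [0.4613 0.0913] 0.0297 1440 0.0312 tool rel mm [-0.3 -2.6] tcp [0.4638 0.0906 0.1035]
```

View pics/w7.png

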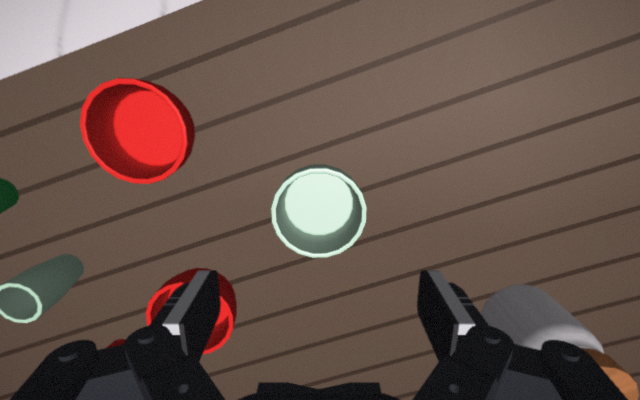

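The low celadon cup is centred between the jaws at (319,212); the red ones at (137,130) and (190,310) stay clear of the fingers' path.

>>> servo_tool(steps=[{"dx": 0,"dy": -2,"dz": 25,"roll": 0},{"dx": 0,"dy": -2,"dz": 50,"roll": 0},{"dx": 0,"dy": -2,"dz": 75,"roll": 0},{"dx": 0,"dy": -2,"dz": 90,"roll": 0},{"dx": 0,"dy": -2,"dz": 96,"roll": 0},{"dx": 0,"dy": -2,"dz": 96,"roll": 0},{"dx": 0,"dy": -2,"dz": 96,"roll": 0},{"dx": 0,"dy": -2,"dz": 96,"roll": 0}])

```text
time_s: 15.95
tcp_pos: [0.4621, 0.0914, 0.0075]
tcp_rot: [2.558, 1.822, 0.004]
force: [-0.6, 0.5, 0.6]
width: 0.0854
```

>>> servo_tool(steps=[{"dx": 0,"dy": 0,"dz": 0,"roll": 0},{"dx": 0,"dy": 0,"dz": 0,"roll": 0},{"dx": 0,"dy": 0,"dz": 0,"roll": 0},{"dx": 0,"dy": 0,"dz": 0,"roll": 0},{"dx": 0,"dy": 0,"dz": 0,"roll": 0},{"dx": 0,"dy": 0,"dz": 0,"roll": 0},{"dx": 0,"dy": 0,"dz": 0,"roll": 0},{"dx": 0,"dy": 0,"dz": 0,"roll": 0}])

```text
time_s: 16.75
tcp_pos: [0.4611, 0.0911, 0.0063]
tcp_rot: [-2.559, -1.823, -0.0]
force: [0.1, -0.1, -0.5]
width: 0.0856
```

```bash
python3 -c "
from meas import *
top([.4613,.0913],.032,.045)"
```

```text
rim [0.4608 0.0915] 0.0301 4253 0.0311 tool rel mm [ 0.2 -0.4] tcp [0.4611 0.0911 0.0063]
```

Centred to within 0.5 mm. Close, then lift and carry.

>>> servo_tool(fingers=-1, steps=[{"dx": 0,"dy": 0,"dz": 0,"roll": 0},{"dx": 0,"dy": 0,"dz": 0,"roll": 0},{"dx": 0,"dy": 0,"dz": 0,"roll": 0},{"dx": 0,"dy": 0,"dz": 0,"roll": 0},{"dx": 0,"dy": 0,"dz": 0,"roll": 0},{"dx": 0,"dy": 0,"dz": 0,"roll": 0}])

```text
time_s: 17.4
tcp_pos: [0.4613, 0.0912, 0.0072]
tcp_rot: [-2.559, -1.823, -0.0]
force: [-2.6, -0.4, 7.6]
width: 0.0619
```

>>> servo_tool(steps=[{"dx": 0,"dy": 0,"dz": -5,"roll": 0},{"dx": 0,"dy": 0,"dz": -20,"roll": 0},{"dx": 0,"dy": 0,"dz": -50,"roll": 0},{"dx": 0,"dy": 0,"dz": -90,"roll": 0},{"dx": 0,"dy": 0,"dz": -120,"roll": 0},{"dx": 0,"dy": 0,"dz": -140,"roll": 0},{"dx": 0,"dy": 0,"dz": -140,"roll": 0},{"dx": 0,"dy": 0,"dz": -140,"roll": 0}])

```text
time_s: 18.2
tcp_pos: [0.4609, 0.0911, 0.1461]
tcp_rot: [-2.559, -1.823, -0.0]
force: [1.0, 0.1, -0.2]
width: 0.0611
```

```bash
python3 -c "
from meas import *
o=get_obs();print(o['width'],o['tcp_pos'])
top(o['tcp_pos'][:2],o['tcp_pos'][2]+.0257,.05)
print(err([.642,-.2275,.15]))"
```

```text
0.06113778766897394 [0.46088376 0.0910675  0.14609499]
rim [0.4605 0.0908] 0.0299 3949 0.1702 tool rel mm [0.  0.2] tcp [0.4603 0.0909 0.1453]
[-241.6  275.7   -4.9]
```

>>> servo_tool(steps=[{"dx": -20,"dy": 28,"dz": -5,"roll": 0},{"dx": -47,"dy": 67,"dz": -5,"roll": 0},{"dx": -74,"dy": 106,"dz": -5,"roll": 0},{"dx": -101,"dy": 145,"dz": -5,"roll": 0},{"dx": -128,"dy": 184,"dz": -5,"roll": 0},{"dx": -155,"dy": 222,"dz": -5,"roll": 0},{"dx": -182,"dy": 260,"dz": -5,"roll": 0},{"dx": -209,"dy": 299,"dz": -5,"roll": 0}])

```text
time_s: 19.05
tcp_pos: [0.6753, -0.2052, 0.1486]
tcp_rot: [-2.556, -1.822, 0.004]
force: [0.1, -0.4, 0.2]
width: 0.0612
```

>>> servo_tool(steps=[{"dx": -26,"dy": 37,"dz": 0,"roll": 0},{"dx": -33,"dy": 47,"dz": 0,"roll": 0},{"dx": -33,"dy": 47,"dz": 0,"roll": 0},{"dx": -33,"dy": 47,"dz": 0,"roll": 0},{"dx": -33,"dy": 47,"dz": 0,"roll": 0},{"dx": -33,"dy": 47,"dz": 0,"roll": 0},{"dx": -33,"dy": 47,"dz": 0,"roll": 0},{"dx": -33,"dy": 47,"dz": 0,"roll": 0}])

```text
time_s: 19.85
tcp_pos: [0.7091, -0.2499, 0.1518]
tcp_rot: [2.558, 1.824, 0.001]
force: [-0.1, -0.7, -0.3]
width: 0.0616
```

Run:
```python
from meas import *
c=cam("wrist");o=get_obs();save(c,"w8.png");print(o["tcp_pos"],o["width"])
hsv=cv2.cvtColor(c["image"],cv2.COLOR_RGB2HSV)
m=((hsv[...,0]>5)&(hsv[...,0]<25)&(hsv[...,1]>70)&(hsv[...,2]>110)).astype(np.uint8);m[:20]=0
for cn in cv2.findContours(m,0,1)[0]:
    if cv2.contourArea(cn)>800:
        print(cv2.boundingRect(cn),circ(onplane(c,cn[:,0],.008)))
```

```text
[ 0.709113   -0.25014025  0.15180196] 0.06120035769874331
(0, 309, 25, 84) (array([ 0.758765, -0.617395]), np.float64(0.038159303056296695))
(259, 35, 121, 127) (array([ 0.64205912, -0.22668239]), np.float64(0.04746032358359183))
```

View pics/w8.png

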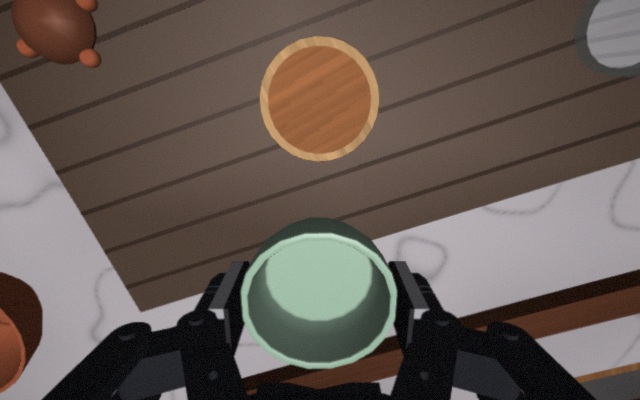

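The coaster is at (319,98), fitted at (0.6421,-0.2267), r 47.5 mm. The cup is held upright at (319,300).

```bash
python3 -c "
from h import *
print(err([.6421,-.2267,.03]))"
```

```text
[  0.3 -71.1 121.8]
```

>>> servo_tool(steps=[{"dx": 0.3,"dy": -35,"dz": 10,"roll": 0},{"dx": 0.3,"dy": -71,"dz": 35,"roll": 0},{"dx": 0.3,"dy": -71,"dz": 75,"roll": 0},{"dx": 0.3,"dy": -71,"dz": 105,"roll": 0},{"dx": 0.3,"dy": -71,"dz": 121,"roll": 0},{"dx": 0.3,"dy": -71,"dz": 121,"roll": 0},{"dx": 0.3,"dy": -71,"dz": 121,"roll": 0},{"dx": 0.3,"dy": -71,"dz": 121,"roll": 0}])

```text
time_s: 20.7
tcp_pos: [0.6437, -0.2279, 0.0325]
tcp_rot: [2.556, 1.821, 0.003]
force: [0.2, 0.1, -0.3]
width: 0.0614
```

>>> servo_tool(steps=[{"dx": 0,"dy": 0,"dz": 0,"roll": 0},{"dx": 0,"dy": 0,"dz": 0,"roll": 0},{"dx": 0,"dy": 0,"dz": 0,"roll": 0},{"dx": 0,"dy": 0,"dz": 5,"roll": 0},{"dx": 0,"dy": 0,"dz": 8,"roll": 0},{"dx": 0,"dy": 0,"dz": 11,"roll": 0},{"dx": 0,"dy": 0,"dz": 13,"roll": 0},{"dx": 0,"dy": 0,"dz": 14,"roll": 0}])

```text
time_s: 21.5
tcp_pos: [0.6418, -0.2271, 0.0158]
tcp_rot: [-2.558, -1.823, 0.001]
force: [0.5, 0.1, -0.5]
width: 0.0611
```

>>> servo_tool(steps=[{"dx": 0,"dy": 0,"dz": 0,"roll": 0},{"dx": 0,"dy": 0,"dz": 0,"roll": 0},{"dx": 0,"dy": 0,"dz": 0,"roll": 0}])

```text
time_s: 21.8
tcp_pos: [0.6422, -0.2272, 0.0165]
tcp_rot: [2.558, 1.823, 0.0]
force: [-0.2, -0.5, -0.3]
width: 0.0615
```

>>> servo_tool(steps=[{"dx": 0,"dy": 0,"dz": 0.7,"roll": 0},{"dx": 0,"dy": 0,"dz": 0.7,"roll": 0},{"dx": 0,"dy": 0,"dz": 1.2,"roll": 0},{"dx": 0,"dy": 0,"dz": 1.2,"roll": 0},{"dx": 0,"dy": 0,"dz": 1.2,"roll": 0}])

```text
time_s: 22.3
tcp_pos: [0.6421, -0.2272, 0.0154]
tcp_rot: [2.559, 1.823, 0.0]
force: [-1.2, 0.3, 1.0]
width: 0.0612
```

>>> servo_tool(steps=[{"dx": 0,"dy": 0,"dz": 0.5,"roll": 0},{"dx": 0,"dy": 0,"dz": 0.5,"roll": 0},{"dx": 0,"dy": 0,"dz": 0.8,"roll": 0},{"dx": 0,"dy": 0,"dz": 0.8,"roll": 0}])

```text
time_s: 22.7
tcp_pos: [0.6422, -0.2272, 0.0153]
tcp_rot: [-2.559, -1.823, -0.001]
force: [-3.1, 0.7, 7.0]
width: 0.0615
```

>>> servo_tool(fingers=1, steps=[{"dx": 0,"dy": 0,"dz": -0.5,"roll": 0},{"dx": 0,"dy": 0,"dz": -0.5,"roll": 0},{"dx": 0,"dy": 0,"dz": -0.5,"roll": 0},{"dx": 0,"dy": 0,"dz": -0.5,"roll": 0},{"dx": 0,"dy": 0,"dz": -0.5,"roll": 0}])

```text
time_s: 23.2
tcp_pos: [0.642, -0.2272, 0.0146]
tcp_rot: [-2.559, -1.823, 0.0]
force: [-0.4, 0.4, 0.4]
width: 0.0853
```

>>> servo_tool(steps=[{"dx": 0,"dy": 0,"dz": -20,"roll": 0},{"dx": 0,"dy": 0,"dz": -60,"roll": 0},{"dx": 0,"dy": 0,"dz": -100,"roll": 0},{"dx": 0,"dy": 0,"dz": -135,"roll": 0},{"dx": 0,"dy": 0,"dz": -135,"roll": 0},{"dx": 0,"dy": 0,"dz": -135,"roll": 0}])

```text
time_s: 23.8
tcp_pos: [0.6426, -0.2274, 0.1509]
tcp_rot: [2.558, 1.822, 0.003]
force: [-0.1, 0.1, -0.6]
width: 0.0853
```

```bash
python3 -c "
from meas import *
top([.6421,-.2267],.04,.045)
print(err([.357,.271,.15]))"
```

```text
rim [ 0.6422 -0.2276] 0.0297 1039 0.0392 tool rel mm [-0.5  0.7] tcp [ 0.6417 -0.2269  0.1493]
[ 3.776e+02 -4.317e+02 -3.000e-01]
```

The low cup stands within 1 mm of the coaster centre. On to the middle cup.

>>> servo_tool(steps=[{"dx": 20,"dy": -23,"dz": 0,"roll": 0},{"dx": 48,"dy": -55,"dz": 0,"roll": 0},{"dx": 78,"dy": -89,"dz": 0,"roll": 0},{"dx": 108,"dy": -124,"dz": 0,"roll": 0},{"dx": 138,"dy": -158,"dz": 0,"roll": 0},{"dx": 168,"dy": -192,"dz": 0,"roll": 0},{"dx": 198,"dy": -226,"dz": 0,"roll": 0},{"dx": 228,"dy": -261,"dz": 0,"roll": 0}])

```text
time_s: 24.65
tcp_pos: [0.4676, 0.0749, 0.1482]
tcp_rot: [-2.558, -1.823, 0.004]
force: [1.3, 0.4, -0.2]
width: 0.0855
```

>>> servo_tool(steps=[{"dx": 30,"dy": -34,"dz": 0,"roll": 0},{"dx": 60,"dy": -68,"dz": 0,"roll": 0},{"dx": 90,"dy": -103,"dz": 0,"roll": 0},{"dx": 120,"dy": -137,"dz": 0,"roll": 0},{"dx": 140,"dy": -160,"dz": 0,"roll": 0},{"dx": 149,"dy": -170,"dz": 0,"roll": 0},{"dx": 149,"dy": -170,"dz": 20,"roll": 0},{"dx": 149,"dy": -170,"dz": 40,"roll": 0}])

```text
time_s: 25.45
tcp_pos: [0.358, 0.2695, 0.1087]
tcp_rot: [2.558, 1.823, -0.001]
force: [0.7, -0.4, -0.7]
width: 0.0855
```

>>> servo_tool(steps=[{"dx": 0,"dy": 0,"dz": 0,"roll": 0},{"dx": 0,"dy": 0,"dz": 0,"roll": 0},{"dx": 0,"dy": 0,"dz": 0,"roll": 0},{"dx": 0,"dy": 0,"dz": 0,"roll": 0},{"dx": 0,"dy": 0,"dz": 0,"roll": 0},{"dx": 0,"dy": 0,"dz": 0,"roll": 0}])

```text
time_s: 26.05
tcp_pos: [0.3581, 0.2701, 0.1103]
tcp_rot: [-2.559, -1.823, -0.002]
force: [0.2, 0.5, -0.3]
width: 0.0855
```

```bash
python3 -c "
from meas import *
c,C=top([.357,.271],.042,.04)
print(err([*C,.05]),get_obs()['joint_pos'].round(2))"
```

```text
rim [0.3568 0.2726] 0.0209 1084 0.0412 tool rel mm [ 2. -2.] tcp [0.358  0.2701 0.1102]
[ 1.9 -2.  60.2] [-0.71 -0.01  0.01  2.08  0.    1.07  0.53]
```

>>> servo_tool(steps=[{"dx": 2,"dy": -2,"dz": 25,"roll": 0},{"dx": 2,"dy": -2,"dz": 50,"roll": 0},{"dx": 2,"dy": -2,"dz": 70,"roll": 0},{"dx": 2,"dy": -2,"dz": 83,"roll": 0},{"dx": 2,"dy": -2,"dz": 83,"roll": 0},{"dx": 2,"dy": -2,"dz": 83,"roll": 0},{"dx": 2,"dy": -2,"dz": 83,"roll": 0},{"dx": 2,"dy": -2,"dz": 83,"roll": 0}])

```text
time_s: 26.9
tcp_pos: [0.3572, 0.273, 0.0278]
tcp_rot: [-2.558, -1.823, -0.003]
force: [0.4, -0.7, 0.1]
width: 0.0855
```

>>> servo_tool(steps=[{"dx": 0,"dy": 0,"dz": 0,"roll": 0},{"dx": 0,"dy": 0,"dz": 0,"roll": 0},{"dx": 0,"dy": 0,"dz": 0,"roll": 0},{"dx": 0,"dy": 0,"dz": 0,"roll": 0},{"dx": 0,"dy": 0,"dz": 0,"roll": 0},{"dx": 0,"dy": 0,"dz": 0,"roll": 0}])

```text
time_s: 27.5
tcp_pos: [0.3566, 0.2725, 0.0268]
tcp_rot: [-2.559, -1.823, 0.0]
force: [0.3, -0.6, -0.2]
width: 0.0855
```

```bash
python3 -c "
from meas import *
c,C=top([.3568,.2726],.042,.04)"
```

```text
rim [0.3563 0.2727] 0.0208 2564 0.0411 tool rel mm [ 0.2 -0.3] tcp [0.3566 0.2725 0.0268]
```

>>> servo_tool(fingers=-1, steps=[{"dx": 0,"dy": 0,"dz": 0,"roll": 0},{"dx": 0,"dy": 0,"dz": 0,"roll": 0},{"dx": 0,"dy": 0,"dz": 0,"roll": 0},{"dx": 0,"dy": 0,"dz": 0,"roll": 0},{"dx": 0,"dy": 0,"dz": 0,"roll": 0},{"dx": 0,"dy": 0,"dz": 0,"roll": 0},{"dx": 0,"dy": 0,"dz": 0,"roll": 0}])

```text
time_s: 28.25
tcp_pos: [0.3568, 0.2726, 0.0274]
tcp_rot: [-2.559, -1.823, -0.001]
force: [-1.8, -1.5, 5.6]
width: 0.0438
```

>>> servo_tool(steps=[{"dx": 0,"dy": 0,"dz": -5,"roll": 0},{"dx": 0,"dy": 0,"dz": -20,"roll": 0},{"dx": 0,"dy": 0,"dz": -50,"roll": 0},{"dx": 0,"dy": 0,"dz": -90,"roll": 0},{"dx": 0,"dy": 0,"dz": -123,"roll": 0},{"dx": 0,"dy": 0,"dz": -123,"roll": 0},{"dx": 0,"dy": 0,"dz": -123,"roll": 0},{"dx": 0,"dy": 0,"dz": -123,"roll": 0}])

```text
time_s: 29.05
tcp_pos: [0.3558, 0.2718, 0.1485]
tcp_rot: [2.559, 1.823, -0.004]
force: [-0.5, -0.4, -2.0]
width: 0.0435
```

```bash
python3 -c "
from meas import *
o=get_obs();print(o['width'],o['tcp_pos'])
c,C=top(o['tcp_pos'][:2],o['tcp_pos'][2]+.0147,.04)
save(c,'w9.png',(160,180,480,400),2)
print(err([.7093,-.251,.15]))"
```

```text
0.043512787858199134 [0.35578926 0.27177167 0.14849082]
rim [0.3553 0.2717] 0.0211 2623 0.1623 tool rel mm [-0.1 -0.4] tcp [0.3557 0.2717 0.1483]
[-378.5  504.9   -1.5]
```

View pics/w9.png

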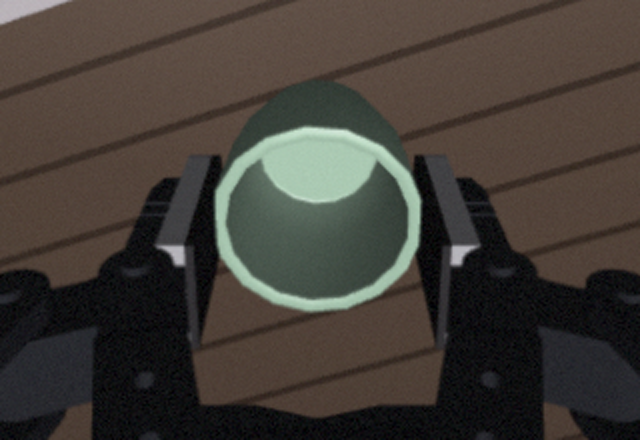

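The middle cup is held upright: crop rim centre (318,218), pads either side. Carrying it to above the low cup.

>>> servo_tool(steps=[{"dx": -15,"dy": 17,"dz": -2,"roll": 0},{"dx": -45,"dy": 52,"dz": -2,"roll": 0},{"dx": -75,"dy": 86,"dz": -2,"roll": 0},{"dx": -105,"dy": 121,"dz": -2,"roll": 0},{"dx": -135,"dy": 155,"dz": -2,"roll": 0},{"dx": -165,"dy": 190,"dz": -2,"roll": 0},{"dx": -195,"dy": 224,"dz": -2,"roll": 0},{"dx": -225,"dy": 259,"dz": -2,"roll": 0}])

```text
time_s: 29.9
tcp_pos: [0.5276, -0.0264, 0.1504]
tcp_rot: [-2.558, -1.822, 0.003]
force: [1.3, -0.1, -1.3]
width: 0.0437
```

>>> servo_tool(steps=[{"dx": -30,"dy": 34,"dz": 0,"roll": 0},{"dx": -60,"dy": 69,"dz": 0,"roll": 0},{"dx": -90,"dy": 103,"dz": 0,"roll": 0},{"dx": -120,"dy": 138,"dz": 0,"roll": 0},{"dx": -140,"dy": 161,"dz": 0,"roll": 0},{"dx": -153,"dy": 175.5,"dz": 0,"roll": 0},{"dx": -153,"dy": 175.5,"dz": 0,"roll": 0},{"dx": -153,"dy": 175.5,"dz": 0,"roll": 0}])

```text
time_s: 30.7
tcp_pos: [0.6428, -0.2263, 0.1499]
tcp_rot: [-2.557, -1.821, 0.003]
force: [-0.7, 0.3, 0.1]
width: 0.0431
```

>>> servo_tool(steps=[{"dx": 0,"dy": 0,"dz": 20,"roll": 0},{"dx": 0,"dy": 0,"dz": 40,"roll": 0},{"dx": 0,"dy": 0,"dz": 60,"roll": 0},{"dx": 0,"dy": 0,"dz": 70,"roll": 0},{"dx": 0,"dy": 0,"dz": 70,"roll": 0},{"dx": 0,"dy": 0,"dz": 70,"roll": 0},{"dx": 0,"dy": 0,"dz": 70,"roll": 0},{"dx": 0,"dy": 0,"dz": 70,"roll": 0}])

```text
time_s: 31.5
tcp_pos: [0.6445, -0.2269, 0.0831]
tcp_rot: [2.557, 1.822, 0.002]
force: [-0.6, 0.5, -0.3]
width: 0.0433
```

>>> servo_tool(steps=[{"dx": 0,"dy": 0,"dz": 0,"roll": 0},{"dx": 0,"dy": 0,"dz": 0,"roll": 0},{"dx": 0,"dy": 0,"dz": 0,"roll": 0},{"dx": 0,"dy": 0,"dz": 0,"roll": 0},{"dx": 0,"dy": 0,"dz": 0,"roll": 0}])

```text
time_s: 32.0
tcp_pos: [0.6438, -0.2267, 0.0818]
tcp_rot: [2.559, 1.823, 0.0]
force: [-0.6, -0.4, -0.9]
width: 0.0433
```

```bash
python3 -c "
from meas import *
c,C=top([.6422,-.2276],.04,.045)
o=get_obs();c,C2=top(o['tcp_pos'][:2],o['tcp_pos'][2]+.0147,.04)
print(o['tcp_pos'],err([.6426,-.2277,.0425]), C2-C)
save(c,'w10.png',(160,80,480,400),1.8)"
```

```text
rim [ 0.6419 -0.2274] 0.0296 1217 0.0392 tool rel mm [-1.2 -1.5] tcp [ 0.6438 -0.2267  0.0818]
rim [ 0.6433 -0.2267] 0.0211 2574 0.0955 tool rel mm [-0.1 -0.5] tcp [ 0.6437 -0.2267  0.0818]
[ 0.64376436 -0.22673703  0.08177121] [-1.3 -0.8 39.3] [0.00132707 0.00072737]
```

View pics/w10.png

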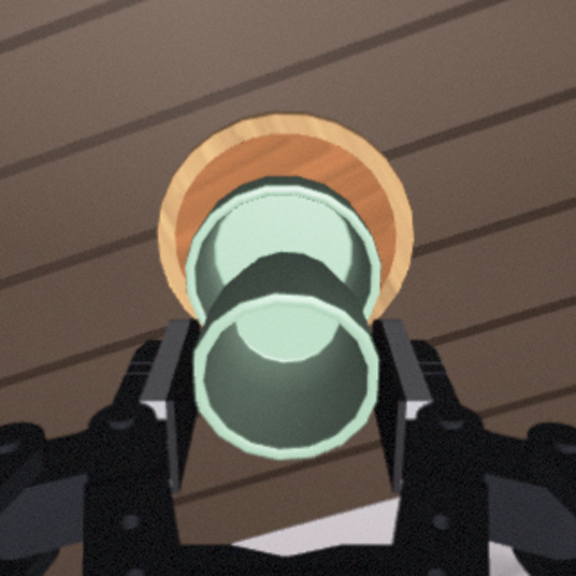

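The mid cup hangs in line with the low cup, offset 1.3 and 0.7 mm; correcting and lowering.

>>> servo_tool(steps=[{"dx": -1.2,"dy": -1,"dz": 5,"roll": 0},{"dx": -1.2,"dy": -1,"dz": 12,"roll": 0},{"dx": -1.2,"dy": -1,"dz": 19,"roll": 0},{"dx": -1.2,"dy": -1,"dz": 25,"roll": 0},{"dx": -1.2,"dy": -1,"dz": 30,"roll": 0},{"dx": -1.2,"dy": -1,"dz": 34,"roll": 0},{"dx": -1.2,"dy": -1,"dz": 36,"roll": 0},{"dx": -1.2,"dy": -1,"dz": 37,"roll": 0}])

```text
time_s: 32.9
tcp_pos: [0.6424, -0.2275, 0.0446]
tcp_rot: [-2.559, -1.823, 0.0]
force: [0.0, 0.6, -0.6]
width: 0.0439
```

>>> servo_tool(steps=[{"dx": 0,"dy": 0,"dz": 0,"roll": 0},{"dx": 0,"dy": 0,"dz": 0,"roll": 0},{"dx": 0,"dy": 0,"dz": 0.5,"roll": 0},{"dx": 0,"dy": 0,"dz": 0.5,"roll": 0},{"dx": 0,"dy": 0,"dz": 1,"roll": 0},{"dx": 0,"dy": 0,"dz": 1,"roll": 0}])

```text
time_s: 33.5
tcp_pos: [0.6424, -0.2275, 0.0438]
tcp_rot: [-2.559, -1.823, -0.0]
force: [-0.3, -0.8, -0.9]
width: 0.0437
```

>>> servo_tool(steps=[{"dx": 0,"dy": 0,"dz": 0.5,"roll": 0},{"dx": 0,"dy": 0,"dz": 0.5,"roll": 0},{"dx": 0,"dy": 0,"dz": 1,"roll": 0},{"dx": 0,"dy": 0,"dz": 1,"roll": 0},{"dx": 0,"dy": 0,"dz": 1,"roll": 0}])

```text
time_s: 34.0
tcp_pos: [0.6427, -0.2276, 0.0436]
tcp_rot: [2.558, 1.823, 0.001]
force: [-0.8, 0.6, 7.0]
width: 0.0437
```

>>> servo_tool(fingers=0.5, steps=[{"dx": 0,"dy": 0,"dz": -0.5,"roll": 0},{"dx": 0,"dy": 0,"dz": -0.5,"roll": 0},{"dx": 0,"dy": 0,"dz": -0.5,"roll": 0},{"dx": 0,"dy": 0,"dz": -0.5,"roll": 0},{"dx": 0,"dy": 0,"dz": -0.5,"roll": 0}])

```text
time_s: 34.5
tcp_pos: [0.6424, -0.2275, 0.0431]
tcp_rot: [-2.559, -1.823, 0.0]
force: [-0.8, -0.2, 0.4]
width: 0.0641
```

>>> servo_tool(steps=[{"dx": 0,"dy": 0,"dz": -15,"roll": 0},{"dx": 0,"dy": 0,"dz": -50,"roll": 0},{"dx": 0,"dy": 0,"dz": -90,"roll": 0},{"dx": 0,"dy": 0,"dz": -116,"roll": 0},{"dx": 0,"dy": 0,"dz": -116,"roll": 0},{"dx": 0,"dy": 0,"dz": -116,"roll": 0},{"dx": 0,"dy": 0,"dz": -116,"roll": 0}])

```text
time_s: 35.2
tcp_pos: [0.6418, -0.2271, 0.1585]
tcp_rot: [-2.557, -1.822, 0.001]
force: [0.1, 0.6, -0.3]
width: 0.0641
```

```bash
python3 -c "
from meas import *
top([.6422,-.2276],.058,.04)
top([.6422,-.2276],.04,.045)
print(err([.449,-.1118,.15]))"
```

```text
rim [ 0.6429 -0.2276] 0.0209 803 0.0573 tool rel mm [-0.1  1.4] tcp [ 0.6416 -0.2271  0.158 ]
rim [ 0.6407 -0.2271] 0.0276 1013 0.0394 tool rel mm [-0.3 -0.9] tcp [ 0.6417 -0.2271  0.1579]
[  46.1 -219.7    8.4]
```

Nested: mid rim at 57.3 mm (58 expected). On to the tall cup; I'll check by colour again before grasping.

>>> servo_tool(steps=[{"dx": 6,"dy": -28,"dz": 0,"roll": 0},{"dx": 15,"dy": -70,"dz": 0,"roll": 0},{"dx": 24,"dy": -115,"dz": 0,"roll": 0},{"dx": 34,"dy": -160,"dz": 0,"roll": 0},{"dx": 42,"dy": -200,"dz": 0,"roll": 0},{"dx": 46,"dy": -220,"dz": 10,"roll": 0},{"dx": 46,"dy": -220,"dz": 30,"roll": 0},{"dx": 46,"dy": -220,"dz": 43,"roll": 0}])

```text
time_s: 36.1
tcp_pos: [0.4484, -0.1115, 0.115]
tcp_rot: [-2.557, -1.823, 0.001]
force: [-0.2, -0.3, 0.6]
width: 0.0639
```

>>> servo_tool(steps=[{"dx": 0,"dy": 0,"dz": 0,"roll": 0},{"dx": 0,"dy": 0,"dz": 0,"roll": 0},{"dx": 0,"dy": 0,"dz": 0,"roll": 0},{"dx": 0,"dy": 0,"dz": 0,"roll": 0},{"dx": 0,"dy": 0,"dz": 0,"roll": 0},{"dx": 0,"dy": 0,"dz": 0,"roll": 0}])

```text
time_s: 36.7
tcp_pos: [0.4498, -0.1123, 0.1166]
tcp_rot: [2.559, 1.822, 0.001]
force: [-0.1, 1.0, -0.1]
width: 0.0644
```

```bash
python3 -c "
from meas import *
c,C=top([.449,-.1118],.05,.03);save(c,'w11.png')"
```

```text
rim [ 0.4486 -0.1119] 0.0137 630 0.0492 tool rel mm [-0.  -1.1] tcp [ 0.4497 -0.1123  0.1165]
```

View pics/w11.png

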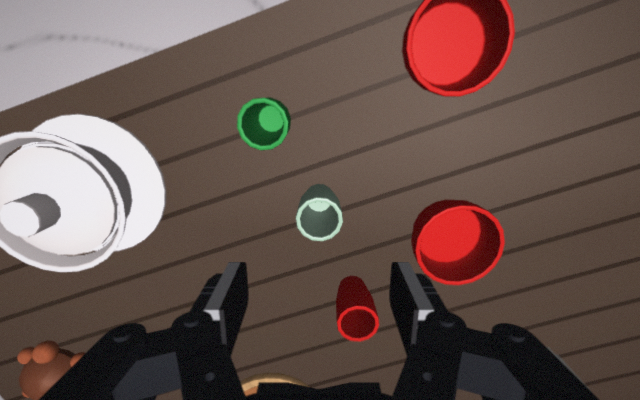

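The celadon tall cup is at (319,217), between green (263,123) and red (357,310); the lid sits in the gaiwan at (60,200). Descending.

>>> servo_tool(steps=[{"dx": 0,"dy": -1.1,"dz": 25,"roll": 0},{"dx": 0,"dy": -1.1,"dz": 50,"roll": 0},{"dx": 0,"dy": -1.1,"dz": 70,"roll": 0},{"dx": 0,"dy": -1.1,"dz": 79,"roll": 0},{"dx": 0,"dy": -1.1,"dz": 79,"roll": 0},{"dx": 0,"dy": -1.1,"dz": 79,"roll": 0},{"dx": 0,"dy": -1.1,"dz": 79,"roll": 0},{"dx": 0,"dy": -1.1,"dz": 79,"roll": 0}])

```text
time_s: 37.55
tcp_pos: [0.4494, -0.1119, 0.0383]
tcp_rot: [2.558, 1.822, 0.003]
force: [0.5, -0.5, 0.4]
width: 0.064
```

>>> servo_tool(steps=[{"dx": 0,"dy": 0,"dz": 0,"roll": 0},{"dx": 0,"dy": 0,"dz": 0,"roll": 0},{"dx": 0,"dy": 0,"dz": 0,"roll": 0},{"dx": 0,"dy": 0,"dz": 0,"roll": 0},{"dx": 0,"dy": 0,"dz": 0,"roll": 0},{"dx": 0,"dy": 0,"dz": 0,"roll": 0}])

```text
time_s: 38.15
tcp_pos: [0.4485, -0.1118, 0.0373]
tcp_rot: [-2.559, -1.823, -0.0]
force: [0.5, 0.2, 0.3]
width: 0.0635
```

```bash
python3 -c "
from meas import *
c,C=top([.4486,-.1119],.05,.03)"
```

```text
rim [ 0.4483 -0.1118] 0.0137 1408 0.0491 tool rel mm [-0.  -0.1] tcp [ 0.4485 -0.1118  0.0373]
```

>>> servo_tool(fingers=-1, steps=[{"dx": 0,"dy": 0,"dz": 0,"roll": 0},{"dx": 0,"dy": 0,"dz": 0,"roll": 0},{"dx": 0,"dy": 0,"dz": 0,"roll": 0},{"dx": 0,"dy": 0,"dz": 0,"roll": 0},{"dx": 0,"dy": 0,"dz": 0,"roll": 0},{"dx": 0,"dy": 0,"dz": 0,"roll": 0},{"dx": 0,"dy": 0,"dz": 0,"roll": 0}])

```text
time_s: 38.9
tcp_pos: [0.4488, -0.1118, 0.0377]
tcp_rot: [2.558, 1.823, 0.001]
force: [-0.9, -0.1, 5.1]
width: 0.0284
```

>>> servo_tool(steps=[{"dx": 0,"dy": 0,"dz": -5,"roll": 0},{"dx": 0,"dy": 0,"dz": -20,"roll": 0},{"dx": 0,"dy": 0,"dz": -50,"roll": 0},{"dx": 0,"dy": 0,"dz": -90,"roll": 0},{"dx": 0,"dy": 0,"dz": -123,"roll": 0},{"dx": 0,"dy": 0,"dz": -123,"roll": 0},{"dx": 0,"dy": 0,"dz": -123,"roll": 0},{"dx": 0,"dy": 0,"dz": -123,"roll": 0}])

```text
time_s: 39.7
tcp_pos: [0.4474, -0.1116, 0.1589]
tcp_rot: [-2.557, -1.822, 0.003]
force: [0.8, 0.1, -0.0]
width: 0.0285
```

```bash
python3 -c "
from meas import *
o=get_obs();print(o['width'],o['tcp_pos'])
c,C=top(o['tcp_pos'][:2],o['tcp_pos'][2]+.012,.03)
print(err([.6425,-.2276,.15]))"
```

```text
0.02847245158818052 [ 0.44740667 -0.11162517  0.15892523]
rim [ 0.4466 -0.1118] 0.0142 1494 0.1703 tool rel mm [-0.4 -0.6] tcp [ 0.4473 -0.1116  0.1587]
[-45.8 222.4   8.1]
```

>>> servo_tool(steps=[{"dx": -6,"dy": 28,"dz": 0,"roll": 0},{"dx": -15,"dy": 70,"dz": 0,"roll": 0},{"dx": -24,"dy": 115,"dz": 0,"roll": 0},{"dx": -33,"dy": 160,"dz": 0,"roll": 0},{"dx": -41,"dy": 200,"dz": 0,"roll": 0},{"dx": -45.5,"dy": 222,"dz": 10,"roll": 0},{"dx": -45.5,"dy": 222,"dz": 30,"roll": 0},{"dx": -45.5,"dy": 222,"dz": 50,"roll": 0}])

```text
time_s: 40.55
tcp_pos: [0.643, -0.228, 0.1072]
tcp_rot: [-2.558, -1.821, 0.005]
force: [0.0, 0.5, -1.2]
width: 0.0284
```

>>> servo_tool(steps=[{"dx": 0,"dy": 0,"dz": 5,"roll": 0},{"dx": 0,"dy": 0,"dz": 5,"roll": 0},{"dx": 0,"dy": 0,"dz": 5,"roll": 0},{"dx": 0,"dy": 0,"dz": 5,"roll": 0},{"dx": 0,"dy": 0,"dz": 5,"roll": 0},{"dx": 0,"dy": 0,"dz": 5,"roll": 0},{"dx": 0,"dy": 0,"dz": 5,"roll": 0},{"dx": 0,"dy": 0,"dz": 5,"roll": 0}])

```text
time_s: 41.35
tcp_pos: [0.6435, -0.2273, 0.1056]
tcp_rot: [2.558, 1.823, 0.001]
force: [-0.3, 1.2, 0.1]
width: 0.0281
```

```bash
python3 -c "
from meas import *
c,C=top([.6427,-.2276],.058,.04)
o=get_obs();c,C2=top(o['tcp_pos'][:2],o['tcp_pos'][2]+.012,.03)
d=R(o['tcp_rot'])[:2,:2].T@(C-C2)*1000;print('shift tool',d)
save(c,'w12.png',(160,80,480,400),1.8)"
```

```text
rim [ 0.6426 -0.2276] 0.0208 879 0.0572 tool rel mm [-0.5 -0.7] tcp [ 0.6435 -0.2273  0.1055]
rim [ 0.6429 -0.2275] 0.014 1476 0.1168 tool rel mm [-0.4 -0.5] tcp [ 0.6435 -0.2273  0.1054]
shift tool [-0.11109983 -0.18805866]
```

View pics/w12.png

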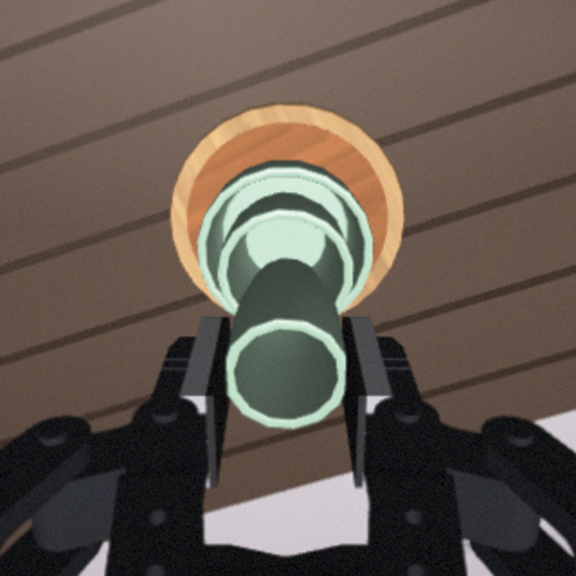

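The tall cup is in line with the mid cup (offset about 0.2 mm) and upright. Lowering.

>>> servo_tool(steps=[{"dx": 0,"dy": 0,"dz": 6,"roll": 0},{"dx": 0,"dy": 0,"dz": 13,"roll": 0},{"dx": 0,"dy": 0,"dz": 20,"roll": 0},{"dx": 0,"dy": 0,"dz": 27,"roll": 0},{"dx": 0,"dy": 0,"dz": 33,"roll": 0},{"dx": 0,"dy": 0,"dz": 38,"roll": 0},{"dx": 0,"dy": 0,"dz": 40,"roll": 0},{"dx": 0,"dy": 0,"dz": 41,"roll": 0}])

```text
time_s: 42.25
tcp_pos: [0.6434, -0.2273, 0.0641]
tcp_rot: [-2.559, -1.823, 0.0]
force: [0.4, -0.2, -1.4]
width: 0.0286
```

>>> servo_tool(steps=[{"dx": 0,"dy": 0,"dz": 0,"roll": 0},{"dx": 0,"dy": 0,"dz": 0,"roll": 0},{"dx": 0,"dy": 0,"dz": 0.5,"roll": 0},{"dx": 0,"dy": 0,"dz": 0.5,"roll": 0},{"dx": 0,"dy": 0,"dz": 0.5,"roll": 0}])

```text
time_s: 42.75
tcp_pos: [0.6436, -0.2273, 0.064]
tcp_rot: [2.558, 1.823, 0.0]
force: [0.1, -0.2, -0.8]
width: 0.0283
```

>>> servo_tool(steps=[{"dx": 0,"dy": 0,"dz": 0.5,"roll": 0},{"dx": 0,"dy": 0,"dz": 0.5,"roll": 0},{"dx": 0,"dy": 0,"dz": 1,"roll": 0},{"dx": 0,"dy": 0,"dz": 1,"roll": 0},{"dx": 0,"dy": 0,"dz": 1.5,"roll": 0},{"dx": 0,"dy": 0,"dz": 1.5,"roll": 0}])

```text
time_s: 43.35
tcp_pos: [0.6434, -0.2273, 0.0622]
tcp_rot: [-2.559, -1.823, 0.0]
force: [0.5, 0.0, -1.3]
width: 0.0285
```

>>> servo_tool(steps=[{"dx": 0,"dy": 0,"dz": 0.5,"roll": 0},{"dx": 0,"dy": 0,"dz": 0.5,"roll": 0},{"dx": 0,"dy": 0,"dz": 0.8,"roll": 0},{"dx": 0,"dy": 0,"dz": 0.8,"roll": 0},{"dx": 0,"dy": 0,"dz": 0.8,"roll": 0}])

```text
time_s: 43.85
tcp_pos: [0.6437, -0.2274, 0.0619]
tcp_rot: [2.558, 1.823, 0.001]
force: [-1.1, 0.2, 1.1]
width: 0.0286
```

>>> servo_tool(steps=[{"dx": 0,"dy": 0,"dz": 0.4,"roll": 0},{"dx": 0,"dy": 0,"dz": 0.4,"roll": 0},{"dx": 0,"dy": 0,"dz": 0.4,"roll": 0}])

```text
time_s: 44.15
tcp_pos: [0.6438, -0.2274, 0.0618]
tcp_rot: [2.558, 1.823, 0.001]
force: [-1.3, 0.1, 6.1]
width: 0.0282
```

Contact at z 0.0618, against 0.0617 expected. Release and rise.

>>> servo_tool(fingers=0.3, steps=[{"dx": 0,"dy": 0,"dz": -0.4,"roll": 0},{"dx": 0,"dy": 0,"dz": -0.4,"roll": 0},{"dx": 0,"dy": 0,"dz": -0.4,"roll": 0},{"dx": 0,"dy": 0,"dz": -0.4,"roll": 0},{"dx": 0,"dy": 0,"dz": -0.4,"roll": 0}])

```text
time_s: 44.65
tcp_pos: [0.6433, -0.2273, 0.0613]
tcp_rot: [-2.558, -1.823, 0.0]
force: [-0.2, 1.0, -0.0]
width: 0.0554
```

>>> servo_tool(steps=[{"dx": 0,"dy": 0,"dz": -15,"roll": 0},{"dx": 0,"dy": 0,"dz": -50,"roll": 0},{"dx": 0,"dy": 0,"dz": -90,"roll": 0},{"dx": 0,"dy": 0,"dz": -116,"roll": 0},{"dx": 20,"dy": -30,"dz": -120,"roll": 0},{"dx": 40,"dy": -70,"dz": -120,"roll": 0},{"dx": 60,"dy": -110,"dz": -120,"roll": 0},{"dx": 60,"dy": -110,"dz": -120,"roll": 0}])

```text
time_s: 45.45
tcp_pos: [0.5557, -0.1295, 0.1817]
tcp_rot: [-2.549, -1.826, -0.002]
force: [0.5, 0.1, -0.8]
width: 0.0555
```

>>> servo_tool(steps=[{"dx": 40,"dy": 0,"dz": -20,"roll": 0},{"dx": 80,"dy": 0,"dz": -40,"roll": 0},{"dx": 120,"dy": 0,"dz": -40,"roll": 0},{"dx": 160,"dy": 0,"dz": -40,"roll": 0},{"dx": 160,"dy": 0,"dz": -40,"roll": 0},{"dx": 160,"dy": 0,"dz": -40,"roll": 0},{"dx": 160,"dy": 0,"dz": -40,"roll": 0},{"dx": 160,"dy": 0,"dz": -40,"roll": 0}])

```text
time_s: 46.25
tcp_pos: [0.6114, 0.0143, 0.222]
tcp_rot: [2.561, 1.819, 0.0]
force: [-0.8, 0.0, -0.5]
width: 0.0555
```

Run:
```python
from meas import *
for nm,d in (("side",np.array([0,-2])),("top",np.array([3.2,1.6]))):
    c=cam(nm);v,u=np.mgrid[0:400,0:640].reshape(2,-1);P=depthpts(c,np.c_[u,v]);P[:,:2]-=d/1000
    h=np.hypot(P[:,0]-.6425,P[:,1]+.2275)<.03
    for z in(.074,.058,.04):
        q=P[h&(abs(P[:,2]-z-(.003 if nm=="top" else 0))<.003)]
        if len(q)>8:print(nm,z,circ(q),len(q))
    k=np.hypot(P[:,0]-.3837,P[:,1]+.2655);q=P[(k>.022)&(k<.033)&(P[:,2]<.06)&(P[:,2]>.03)]
    f=np.linalg.lstsq(np.c_[q[:,:2]-q[:,:2].mean(0),np.ones(len(q))],q[:,2],rcond=None)[0];print("lid tilt, z",f,len(q),"knob top",P[k<.008][:,2].mean())
    if nm=="side":save(c,"side_end.png",(200,100,480,390),2)
print(get_obs()["tcp_pos"])
```

```text
side 0.074 (array([ 0.64434037, -0.22660092]), np.float64(0.013846806523597717)) 89
side 0.058 (array([ 0.64230224, -0.22756072]), np.float64(0.01854013329806822)) 145
side 0.04 (array([ 0.64256658, -0.22805953]), np.float64(0.025726526896891474)) 127
lid tilt, z [0.02726565 0.09278385 0.05447322] 500 knob top 0.0768787274588161
top 0.074 (array([ 0.64186454, -0.22726354]), np.float64(0.013732314220900835)) 23
top 0.058 (array([ 0.64048696, -0.22746448]), np.float64(0.018856286233748958)) 49
top 0.04 (array([ 0.64540632, -0.22753142]), np.float64(0.02352532233289387)) 55
lid tilt, z [ 0.00609319 -0.02732661  0.05517061] 285 knob top 0.07832181374896677
[0.61128323 0.01490861 0.22185664]
```

View pics/side_end.png

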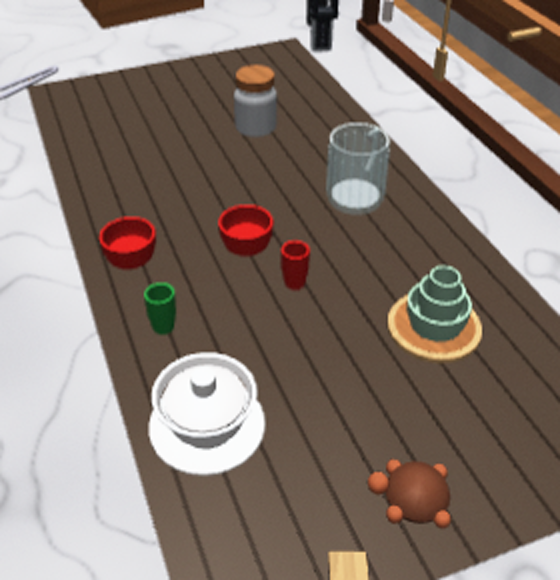

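The final side crop shows the cups nested upright on the coaster (438,305). The lid lies in the gaiwan's mouth with its knob up (204,390), and the bystanders and look-alikes stand undisturbed. Handing in.

```bash
python3 -c "
from plant import job_done
print(job_done())"
```

```text
the job is handed in; nothing more can be done
None
```

The job is done and handed in at about 46 s of the 104 s allowed. The lid is on the gaiwan, and the low, middle and tall cups are nested on the coaster in that order. Each piece was lowered until I felt light contact (6–8 N) before the fingers opened.

**Last checks**
- **Cups:** The low and middle rims were measured at 39 and 57 mm (40 and 58 expected). In the last pictures the tall rim lay within 3 mm of its 74 mm. The stack is upright and within about 2 mm of the coaster's middle.
- **Lid:** The knob top is at 77–78 mm, as expected when the lid lies on the ledge. It looks flat.
- **Everything else:** The red and green look-alikes, pitcher, caddy and tortoise showed no visible movement in the last side view.

**Checks that disagreed or failed**
- **Camera offset:** The fixed cameras differed from the wrist camera by 2–4 mm, within their calibration. I used the wrist camera for every grasp and placement.
- **Lid tilt:** The top and side views gave small tilts of opposite sign, up to 0.09 (about 5°) from the side. I took this as measurement noise, because the knob height and the picture both show the lid seated. An earlier tilt fit from the wrist camera was spoiled by the gripper in the picture.

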